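# Strip an air manifold for a gasket change

## Task

Strip the air manifold so that its gasket can be changed: release every tube from its push-fit fitting by pressing the collet ring down and pulling the tube out, and stand all the tubes upright in the wooden stand, one to a hole. Then lift the clamp plate straight up off its two dowels, keeping it level (its screws are already out), and lay it flat, right way up and lengthways, in the middle of the rubber mat. Mind the long lamp that hangs over the front of the bench, and leave the other things on the bench where they are.

Things in the scene. Friction and masses are not known exactly. Their poses are not given: they have to be found in the camera images.
- manifold: air manifold bolted to the bench: aluminium block 120 x 222 x 24 mm, black gasket on top, four push-fit fittings (black barrels 30 mm across, up to 56 mm above the bench) in a row along its y axis at x = +24, y = +75, +25, -25, -75 mm. Two steel dowels, 12 mm thick, rise 24 mm from its top at x = -32, y = +-80 mm. Origin: centre of underside; x points away from the robot, to the fittings' side
- plate: steel clamp plate 112 (x) x 204 (y) x 8 mm, about 0.5 kg, on the manifold block: underside 24 mm above the bench, two 13 mm holes on the dowels, so it must rise 24 mm, level, to come off. The fittings stand through four 42 mm holes; a low rib runs along its front edge. Its screws are out. Origin: centre of underside; at the start its axes are the manifold's, z up
- plate_grip (a point): centre of the plate's black bar handle: flat-sided, 12 mm thick (y), 54 mm long (x), 24 mm high, on two posts; this point is 48 mm above the plate's underside and at x = -24, y = 0 mm of the plate. The plate's centre of mass lies at about x = -20 mm, so take the bar near its middle
- stand: loose tube stand: a pine block 84 x 84 x 80 mm, 0.8 kg, with four 28 mm wide, 70 mm deep upright holes at x, y = +-21 mm. Origin: centre of the underside, z up; the holes' floors are at z = 10 mm
- mat: black rubber parts mat on the bench, 130 (x) x 224 (y) x 3 mm, fixed. Origin: centre of the underside; y is its long direction
- filler_jar: bystander: small lidded jar, 66 mm across, 57 mm tall, origin under its centre
- screwdriver: bystander: screwdriver lying on the bench, 211 mm long along its y, origin under its centre
- cork_block: bystander: cork sanding block 60 x 105 x 35 mm, origin under its centre
- offcut: bystander: oak off-cut 42 x 130 x 18 mm, origin under its centre
- tube_1: rigid aluminium air tube, 16 mm thick, 170 mm long, 60 g, a groove 14 to 23 mm above its lower end. Starts upright in fitting 1, lower end 10 mm and top 180 mm above the bench, 111 mm of it above the ring. Origin: centre of the lower end, z along the tube to its top. None from the start if absent (fitting 1 empty)
- port_1 (a point): fitting 1: point on its axis at the top of the unpressed collet ring, 69 mm above the bench; axes as the manifold's. Teeth lock the tube until the ring is pressed. Straddle the tube with slanted fingers (40 to 45 degrees, else the gripper's body meets the tube's top), press the ring with their tips, close, pull up 25 mm; let go, and it stands 20 mm up, loose, to be lifted out by its top
- ring_1 (a joint): collet ring of fitting 1: grey flange 36 mm across, 5 mm thick, 19 mm bore round the tube. 0 = up, grows as it is pressed down against a spring, 0.007 m at the stop; the teeth let go beyond 0.004 m. About 4 N to start, 7 N at the stop. A freed tube's lower end leaves the ring 59 mm above its seated place
- tube_2: rigid aluminium air tube, 16 mm thick, 170 mm long, 60 g, a groove 14 to 23 mm above its lower end. Starts upright in fitting 2, lower end 10 mm and top 180 mm above the bench, 111 mm of it above the ring. Origin: centre of the lower end, z along the tube to its top. None from the start if absent (fitting 2 empty)
- port_2 (a point): fitting 2: point on its axis at the top of the unpressed collet ring, 69 mm above the bench; axes as the manifold's. Teeth lock the tube until the ring is pressed. Straddle the tube with slanted fingers (40 to 45 degrees, else the gripper's body meets the tube's top), press the ring with their tips, close, pull up 25 mm; let go, and it stands 20 mm up, loose, to be lifted out by its top
- ring_2 (a joint): collet ring of fitting 2: grey flange 36 mm across, 5 mm thick, 19 mm bore round the tube. 0 = up, grows as it is pressed down against a spring, 0.007 m at the stop; the teeth let go beyond 0.004 m. About 4 N to start, 7 N at the stop. A freed tube's lower end leaves the ring 59 mm above its seated place
- tube_3: rigid aluminium air tube, 16 mm thick, 170 mm long, 60 g, a groove 14 to 23 mm above its lower end. Starts upright in fitting 3, lower end 10 mm and top 180 mm above the bench, 111 mm of it above the ring. Origin: centre of the lower end, z along the tube to its top. None from the start if absent (fitting 3 empty)
- port_3 (a point): fitting 3: point on its axis at the top of the unpressed collet ring, 69 mm above the bench; axes as the manifold's. Teeth lock the tube until the ring is pressed. Straddle the tube with slanted fingers (40 to 45 degrees, else the gripper's body meets the tube's top), press the ring with their tips, close, pull up 25 mm; let go, and it stands 20 mm up, loose, to be lifted out by its top
- ring_3 (a joint): collet ring of fitting 3: grey flange 36 mm across, 5 mm thick, 19 mm bore round the tube. 0 = up, grows as it is pressed down against a spring, 0.007 m at the stop; the teeth let go beyond 0.004 m. About 4 N to start, 7 N at the stop. A freed tube's lower end leaves the ring 59 mm above its seated place
- tube_4: rigid aluminium air tube, 16 mm thick, 170 mm long, 60 g, a groove 14 to 23 mm above its lower end. Starts upright in fitting 4, lower end 10 mm and top 180 mm above the bench, 111 mm of it above the ring. Origin: centre of the lower end, z along the tube to its top. None from the start if absent (fitting 4 empty)
- port_4 (a point): fitting 4: point on its axis at the top of the unpressed collet ring, 69 mm above the bench; axes as the manifold's. Teeth lock the tube until the ring is pressed. Straddle the tube with slanted fingers (40 to 45 degrees, else the gripper's body meets the tube's top), press the ring with their tips, close, pull up 25 mm; let go, and it stands 20 mm up, loose, to be lifted out by its top
- ring_4 (a joint): collet ring of fitting 4: grey flange 36 mm across, 5 mm thick, 19 mm bore round the tube. 0 = up, grows as it is pressed down against a spring, 0.007 m at the stop; the teeth let go beyond 0.004 m. About 4 N to start, 7 N at the stop. A freed tube's lower end leaves the ring 59 mm above its seated place

How it is judged:
By the outcome, as a careful person would: the job done as asked, in the order asked, and still so for the second after the job is handed in, with the robot touching nothing.
Of tube_1, tube_2, tube_3, tube_4 only 3 to 4 are there at a start; the rules pass over those that are not, and their reading is None.
At some moment in a run one of stand may be knocked a few centimetres aside while the robot is not near it.
It also fails if it takes over 208 s, if anything falls off the work surface, if the arm or the gripper's body presses on something with over 40 N, if the wrist force passes 120 N, or if a joint passes its speed limit or range.

## Robot

A 7-joint arm with a two-finger parallel gripper is mounted at the origin on a cart in front of the work surface, level with it; the furniture and walls round the work are solid. World frame = base frame: x ahead of the robot, y to its left, z up, the work surface at z = 0. Lengths are in m, angles in rad, forces in N, time in s.
With the tool pointing down it reaches from about 0.4 to 0.85 m from the base axis. Payload 10.4 kg.
Tool frame: the origin (TCP) lies at the very end of the fingers, on their centre line; the grasp point (between the pads) lies manip.hold_point_z behind it (manip.hold_point_z is the distance from the TCP to the grasp point, in m); z points along the fingers, y is the direction in which the jaws open and shut (so a half turn about z gives the same grasp; the last joint's range is limited). The gripper opens to 85 mm and grips with 20 to 120 N. Pads are 22 mm wide; open, the fingers measure 114 mm over their backs; the gripper's body (76 mm by 85 mm) begins 54 mm behind the grasp point. The pads swing forward as they close: fully open they stand 13 mm farther back than shut.
Start: joints at [-1.358, 0.332, -0.065, 1.46, 0.022, 1.35, -0.088], TCP at [0.146, 0.608, 0.231] pointing down, gripper open.
Joint ranges: [-2.6, 2.6], [-0.5, 2.12], [-1.47, 1.34], [0.16, 2.42], [-1.27, 4.41], [0.06, 2.06], [-2.6, 2.6]. Speed limits (rad/s): [2.22, 2.22, 2.79, 2.79, 3.14, 3.14, 3.14].

## Interface

Orientations are given as a unit quaternion [x, y, z, w].
In Python, from workcell import manip gives the robot as it stands.
- The arm moves only by the tool jog_arm, never from a script. Its arguments are lists of equal length, an entry for each row: "translation": the shift along the world's x, y, z in mm, a list of three; "turn": the turn about the world's z in degrees. In form: {"translation": [[x, y, z], ...], "turn": [turn, ...]}. A call has 1 to 12 rows; each row is the pose to reach, as a shift and turn from the pose measured when the call began; what a row does not reach only later rows make up. A row lasts 1/12 s, in which the tool goes at most 41.7 mm and 7.16 degrees, less where a joint would pass 70% of its speed; a pose out of reach is approached as far as the arm can. A call with a gripper value outside its range is refused whole. "grip" is the finger opening in mm, from 0 to 85.4, set as the call begins (left out, the last holds). The fingers move at their own pace and stop on an object; "grip_force" is the grip in N (left out, the last holds). Time passes only in rows, so rows that repeat a pose let the fingers close. It gives the time, the measured TCP pose, the force and the opening at its end, in the units of the state.
- manip.get_obs(): the state, without advancing time (a new reading comes with each control period).
- manip.camera(name): name is "scene" or "side" or "wrist"; returns a dict with "frame" (384x512x3 uint8, red, green, blue), "mtx" (3x3 intrinsics, pixels), "k1" (the pictures are not rectified: a ray, as slopes to the right and down, at radius r is drawn at 1 + k1 r^2 times it, then the intrinsics apply), "pose" (4x4, takes a point from camera to world coordinates). Camera axes: x right, y down, z forward; pixel columns grow to the right and rows downward; lengths in m; the calibration is good to about 2 mm. A picture is of the moment at which its call begins. There is no depth.
- manip.hand_in(): hands the job in, once; it reports no verdict.
Trained networks look in a picture, given as the dict that the camera call returned (one of the last four; its "shot" number tells which), for a name from the list of things; names that differ only in an ending like _2 or _b are one class to them, and where a whole thing is asked for, a point or a joint stands for the part that bears it (a point fixed in the world has none). Each returns a list of dicts, best first, with "confidence" (0 to 1); they miss things now and then, are a little off and sometimes report something else, mostly with a low value. They report only what shows in the picture. A call takes as long as a camera call.
- manip.outline_of(picture, label): "mask" (384x512 bool, what is visible of it) and "extent" ([left, top, right, bottom] in pixels, round what is visible of it).
- manip.pinpoint(picture, label): "at" ([column, row] in pixels: a listed point, or the origin of a listed thing).
The state is a dict: "clock": time; "joint_pos": joint angles; "joint_velocities": joint speeds; "tau": joint torques, N m; "position": TCP position; "ee_rot": TCP orientation; "ft_force": force on the tool from outside, world axes, zero at the start; "torque": the same for the moment, N m; "grip_width": opening from 0.0 (shut) to 1.0 (fully open).
Only numpy, scipy, OpenCV 4.12 (cv2) and the standard library are available. Lean on these libraries where they do the work, as an engineer would, in place of code of your own. Each camera call takes 0.05 s, during which the arm holds its last target. There are 200 camera calls.

## Working session

There is one attempt and no reset: what is moved stays moved. The work goes in short steps, Python scripts to look and compute and a tool call to move; the robot and the scene stay as the last step left them, time stands still between calls to the robot, and variables do not carry over. Pictures are saved under pics/ and viewed, about 12 in all and at most 16, crops included, and the job is handed in when it is done.

Besides the shell and the picture viewer there is one more tool, called as name(argument=value, ...) on one line, values as JSON. jog_arm: Moves the arm, as the interface text tells. Its arguments: {"type":"object","properties":{"translation":{"type":"array"},"turn":{"type":"array"},"grip":{"type":"number"},"grip_force":{"type":"number"}},"required":["translation","turn"]}

```bash
mkdir -p pics; ls; cat > h.py <<'E'
from workcell import manip
import numpy as np, cv2
from scipy.spatial.transform import Rotation as R
def ray(c,uv):
    K=c["mtx"];k=c["k1"]
    d=np.array([(uv[0]-K[0][2])/K[0][0],(uv[1]-K[1][2])/K[1][1]]);s=d.copy()
    for _ in range(20): s=d/(1+k*(s@s))
    P=np.array(c["pose"]);v=P[:3,:3]@np.array([s[0],s[1],1.]);return P[:3,3],v
def atz(c,uv,z):
    o,v=ray(c,uv);return o+v*(z-o[2])/v[2]
def proj(c,p):
    P=np.array(c["pose"]);q=P[:3,:3].T@(np.array(p)-P[:3,3]);s=q[:2]/q[2];s=s*(1+c["k1"]*(s@s))
    K=np.array(c["mtx"]);return np.array([K[0,0]*s[0]+K[0,2],K[1,1]*s[1]+K[1,2]])
def save(c,n): cv2.imwrite("pics/"+n,cv2.cvtColor(c["frame"],cv2.COLOR_RGB2BGR))
def tri(l):  # list of (cam,uv)
    A=np.zeros((3,3));b=np.zeros(3)
    for c,uv in l:
        o,v=ray(c,uv);v=v/np.linalg.norm(v);M=np.eye(3)-np.outer(v,v);A+=M;b+=M@o
    return np.linalg.solve(A,b)
def st():
    o=manip.get_obs();r=R.from_quat(o["ee_rot"])
    print("t",round(o["clock"],2),"pos",np.round(o["position"],4),"z",np.round(r.apply([0,0,1]),3),"y",np.round(r.apply([0,1,0]),3),"F",np.round(o["ft_force"],1),"g",round(o["grip_width"],3),"q",np.round(o["joint_pos"],2))
E
python3 - <<'E'
from h import *
np.set_printoptions(suppress=True)
print([a for a in dir(manip) if a[0]!='_'],manip.hold_point_z); st()
S=manip.camera("scene");D=manip.camera("side")
for n,c in(("scene",S),("side",D)):
    save(c,n+"0.png"); print(n,np.round(c["pose"],3).tolist(),np.round(c["mtx"],0).tolist(),c["k1"])
    for l in "manifold plate plate_grip stand mat filler_jar screwdriver cork_block offcut tube_1 port_1".split():
        print(l,[(np.round(d["at"],1).tolist(),round(d["confidence"],2)) for d in manip.pinpoint(c,l)])
E
```

```text
pics
['MotionError', 'camera', 'get_obs', 'hand_in', 'hold_point_z', 'outline_of', 'pinpoint'] 0.0187
t 0.0 pos [0.1459 0.6073 0.2305] z [-0.    -0.001 -1.   ] y [ 0.234  0.972 -0.001] F [-0.  -0.8  1.2] g 1.0 q [-1.36  0.33 -0.06  1.46  0.02  1.35 -0.09]
scene [[0.737, -0.465, 0.491, -0.013], [-0.676, -0.501, 0.54, -0.732], [-0.005, -0.73, -0.684, 0.804], [0.0, 0.0, 0.0, 1.0]] [[412.0, 0.0, 251.0], [0.0, 412.0, 189.0], [0.0, 0.0, 1.0]] -0.02871932266785348
manifold [([236.6, 166.9], 0.98)]
plate [([235.0, 161.7], 0.7), ([228.5, 133.7], 0.44), ([237.4, 166.7], 0.3)]
plate_grip [([229.4, 149.8], 0.58)]
stand [([283.9, 224.5], 0.73)]
mat [([313.7, 283.0], 0.56)]
filler_jar [([314.3, 182.1], 0.77)]
screwdriver [([198.0, 239.5], 0.89), ([258.6, 161.3], 0.42)]
cork_block [([360.0, 224.3], 0.6), ([235.6, 163.0], 0.36)]
offcut [([234.5, 289.4], 0.56)]
tube_1 [([259.1, 161.2], 0.49)]
port_1 [([239.9, 138.9], 0.97), ([226.9, 134.2], 0.71), ([259.6, 161.5], 0.62), ([246.7, 149.4], 0.6)]
side [[-0.663, -0.615, 0.427, 0.151], [-0.749, 0.546, -0.376, 0.135], [-0.002, -0.57, -0.822, 0.798], [0.0, 0.0, 0.0, 1.0]] [[363.0, 0.0, 257.0], [0.0, 363.0, 190.0], [0.0, 0.0, 1.0]] -0.08512031001977398
manifold [([179.3, 233.1], 0.83)]
plate [([179.2, 230.2], 0.8)]
plate_grip [([177.4, 226.3], 0.82)]
stand [([267.9, 195.5], 0.64)]
mat [([334.8, 172.2], 0.79), ([198.0, 198.4], 0.73)]
filler_jar [([216.0, 159.2], 0.91)]
screwdriver [([299.0, 266.3], 0.69)]
cork_block [([277.6, 134.8], 0.94)]
offcut [([356.4, 228.8], 0.67), ([164.0, 227.4], 0.52), ([199.4, 198.7], 0.4)]
tube_1 [([164.6, 226.3], 0.66), ([199.5, 209.0], 0.61), ([146.0, 235.8], 0.54), ([182.6, 219.3], 0.52), ([275.9, 137.0], 0.26)]
port_1 [([198.9, 196.6], 0.93), ([178.4, 204.3], 0.91), ([160.2, 214.3], 0.7), ([137.5, 227.7], 0.66)]
```

```bash
python3 - <<'E'
from h import *
np.set_printoptions(suppress=True,precision=4)
S=manip.camera("scene");D=manip.camera("side")
for n,s,d in [("manifold",(236.6,166.9),(179.3,233.1)),("plate",(235,161.7),(179.2,230.2)),("grip",(229.4,149.8),(177.4,226.3)),("stand",(283.9,224.5),(267.9,195.5)),("mat",(313.7,283),(334.8,172.2)),("jar",(314.3,182.1),(216,159.2)),("screw",(198,239.5),(299,266.3)),("cork",(360,224.3),(277.6,134.8)),("off",(234.5,289.4),(356.4,228.8))]:
    p=tri([(S,s),(D,d)]);print(n,p,proj(S,p)-s)
sp=[(226.9,134.2),(239.9,138.9),(246.7,149.4),(259.6,161.5)]
for u in sp: print(atz(S,u,.069))
for u in [(137.5,227.7),(160.2,214.3),(178.4,204.3),(198.9,196.6)]: print('D',atz(D,u,.069))
E
python3 -c "
import cv2
a=cv2.imread('pics/scene0.png');b=cv2.imread('pics/side0.png')
cv2.imwrite('pics/a.png',cv2.resize(a[60:360,130:480],(800,686))[:600]);cv2.imwrite('pics/b.png',cv2.resize(b,(800,600)))"
```

```text
manifold [ 0.5954 -0.      0.0024] [-0.2877  0.268 ]
plate [ 0.5892 -0.0004  0.026 ] [-0.3716  0.3493]
grip [0.5739 0.0051 0.0746] [-0.6167  0.5881]
stand [ 0.5427 -0.2486 -0.0151] [-0.7788  0.7064]
mat [ 0.4613 -0.4292  0.0007] [ 1.4804 -1.3425]
jar [ 0.7122 -0.2087  0.0103] [ 0.4619 -0.5059]
screw [ 0.3339 -0.1551  0.0136] [-0.0754  0.0523]
cork [ 0.6652 -0.3993  0.0168] [-0.4653  0.4832]
off [ 0.3063 -0.3274  0.0176] [ 0.5215 -0.3861]
[0.626  0.0758 0.069 ]
[0.639  0.0308 0.069 ]
[ 0.6195 -0.0211  0.069 ]
[ 0.6089 -0.0867  0.069 ]
D [0.6324 0.0766 0.069 ]
D [0.6279 0.017  0.069 ]
D [ 0.6224 -0.0312  0.069 ]
D [ 0.6076 -0.0811  0.069 ]
```

View pics/a.png

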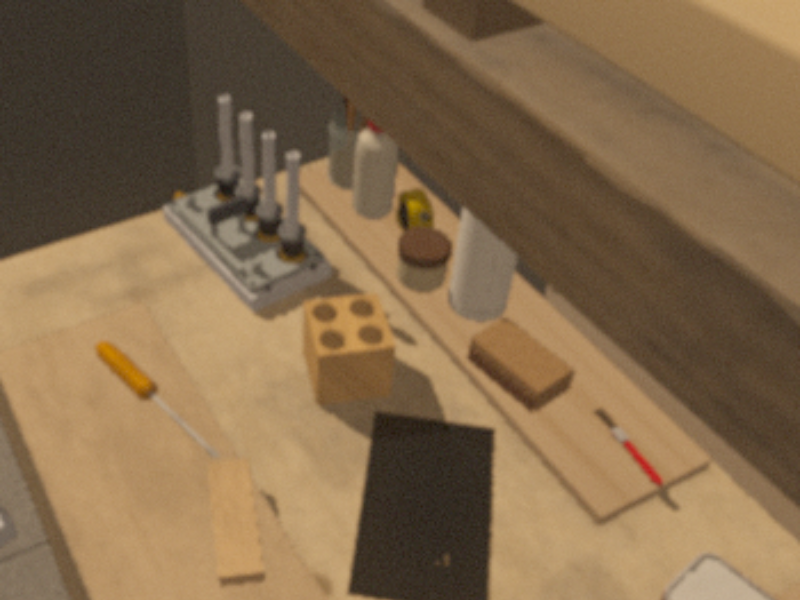

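View pics/b.png

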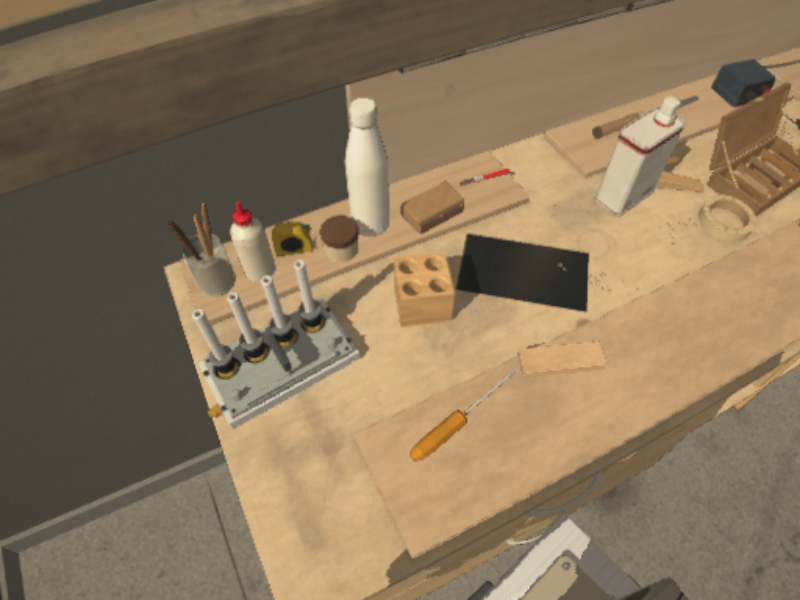

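```bash
python3 - <<'E'
from h import *
W=manip.camera("wrist");save(W,"w0.png");print(np.round(W["pose"],2).tolist())
a=cv2.imread("pics/scene0.png");b=cv2.imread("pics/w0.png")
cv2.imwrite("pics/c.png",cv2.resize(np.hstack([a,b]),(800,300)))
E
```

```text
[[0.23, 0.92, 0.31, 0.06], [0.97, -0.22, -0.08, 0.63], [0.0, 0.32, -0.95, 0.37], [0.0, 0.0, 0.0, 1.0]]
```

View pics/c.png

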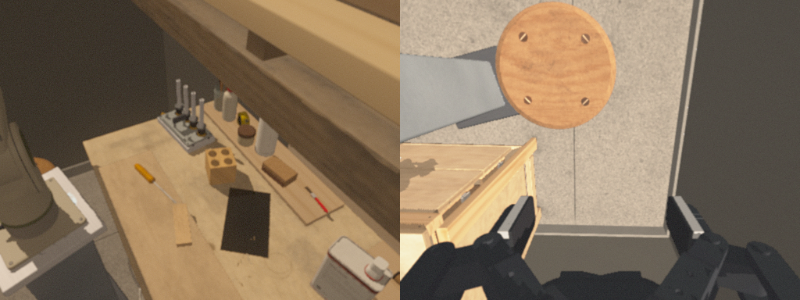

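```bash
python3 - <<'E'
from h import *
np.set_printoptions(suppress=True,precision=3)
S=manip.camera("scene");D=manip.camera("side")
def pl(c,a,b):
    o,v=ray(c,a);_,w=ray(c,b);n=np.cross(v,w);n/=np.linalg.norm(n);return n,n@o
A=pl(S,(290,105),(470,236));B=pl(D,(20,117),(340,20))
d=np.cross(A[0],B[0]);d/=np.linalg.norm(d);p=np.linalg.lstsq(np.array([A[0],B[0]]),np.array([A[1],B[1]]),rcond=None)[0]
print(d,p,[p+d*(y-p[1])/d[1] for y in(0,-.6)])
# edges map: where each image's edge lies on plane x const / z candidates
for z in (.3,.4,.5,.6):print(z,atz(S,(290,105),z),atz(S,(470,236),z),atz(D,(20,117),z),atz(D,(340,20),z))
gs=[cv2.Canny(c["frame"],40,120) for c in (S,D)]
a=np.hstack([cv2.cvtColor(c["frame"],cv2.COLOR_RGB2BGR) for c in(S,D)])[:200]
a=np.vstack([cv2.resize(a[:,:512],(800,312))[:290],cv2.resize(a[:,512:],(800,312))[:290]])
cv2.imwrite("pics/d.png",cv2.convertScaleAbs(a,alpha=1.5,beta=20))
E
```

```text
[ 0.154 -0.946 -0.286] [ 0.124 -0.207  0.752] [array([0.09 , 0.   , 0.815]), array([ 0.188, -0.6  ,  0.634])]
0.3 [ 0.604 -0.189  0.3  ] [ 0.531 -0.654  0.3  ] [0.866 0.149 0.3  ] [ 0.664 -0.602  0.3  ]
0.4 [ 0.482 -0.297  0.4  ] [ 0.423 -0.67   0.4  ] [0.722 0.146 0.4  ] [ 0.561 -0.454  0.4  ]
0.5 [ 0.359 -0.405  0.5  ] [ 0.315 -0.685  0.5  ] [0.579 0.143 0.5  ] [ 0.458 -0.306  0.5  ]
0.6 [ 0.237 -0.512  0.6  ] [ 0.207 -0.701  0.6  ] [0.435 0.14  0.6  ] [ 0.355 -0.158  0.6  ]
```

View pics/d.png

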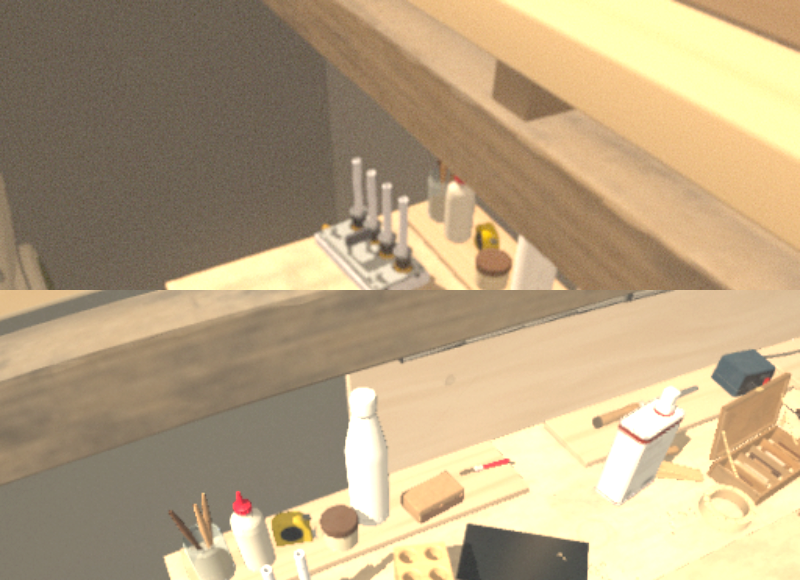

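```bash
python3 - <<'E'
from h import *
np.set_printoptions(suppress=True,precision=3)
S=manip.camera("scene");D=manip.camera("side")
for z in (.5,.55,.6,.65): print(z,"S low edge",[atz(S,u,z)[:2] for u in((172,2),(230,58),(300,117))],"S uppernear",[atz(S,u,z+.08)[:2] for u in ((200,2),(300,70),(400,138))],"D",[atz(D,u,z)[:2] for u in((0,122),(200,62))],"Dup",[atz(D,u,z+.08)[:2] for u in((0,60),(200,12))])
E
```

```text
0.5 S low edge [array([0.475, 0.048]), array([ 0.392, -0.238]), array([ 0.347, -0.434])] S uppernear [array([ 0.378, -0.188]), array([ 0.325, -0.447]), array([ 0.294, -0.598])] D [array([0.588, 0.166]), array([ 0.512, -0.083])] Dup [array([0.569, 0.127]), array([ 0.493, -0.08 ])]
0.55 S low edge [array([ 0.395, -0.08 ]), array([ 0.326, -0.32 ]), array([ 0.288, -0.483])] S uppernear [array([ 0.291, -0.309]), array([ 0.249, -0.51 ]), array([ 0.226, -0.628])] D [array([0.515, 0.161]), array([ 0.452, -0.046])] Dup [array([0.473, 0.129]), array([ 0.414, -0.031])]
0.6 S low edge [array([ 0.314, -0.208]), array([ 0.259, -0.401]), array([ 0.229, -0.532])] S uppernear [array([ 0.203, -0.431]), array([ 0.174, -0.574]), array([ 0.157, -0.658])] D [array([0.441, 0.155]), array([ 0.391, -0.01 ])] Dup [array([0.377, 0.131]), array([0.336, 0.018])]
0.65 S low edge [array([ 0.234, -0.337]), array([ 0.192, -0.482]), array([ 0.169, -0.581])] S uppernear [array([ 0.116, -0.552]), array([ 0.098, -0.638]), array([ 0.088, -0.688])] D [array([0.368, 0.15 ]), array([0.33 , 0.027])] Dup [array([0.281, 0.133]), array([0.257, 0.068])]
```

jog_arm(translation=[[0,0,40],[0,0,80],[0,0,120],[0,0,160],[0,0,200],[0,0,240],[0,0,280],[0,0,320],[0,0,350],[0,0,380],[0,0,410],[0,0,440]], turn=[0,0,0,0,0,0,0,0,0,0,0,0])

```text
clock: 2.55
position: [0.1407, 0.5847, 0.5865]
ee_rot: [0.118, 0.993, 0.025, 0.003]
ft_force: [-0.0, 0.6, 0.2]
grip_width: 1.0
```

```bash
python3 - <<'E'
from h import *
st()
E
```

```text
t 2.55 pos [0.1407 0.5847 0.5865] z [ 0.013  0.048 -0.999] y [0.234 0.971 0.05 ] F [-0.   0.6  0.2] g 1.0 q [-1.6   0.38  0.36  0.67 -0.15  2.06 -0.  ]
```

jog_arm(translation=[[0,0,40],[0,0,80],[0,0,120],[0,0,150],[0,0,150],[0,0,150],[0,0,150],[0,0,150],[0,0,150],[0,0,150],[0,0,150],[0,0,150]], turn=[7,14,21,28,35,42,49,56,63,70,77,84])

```text
clock: 3.55
position: [0.1284, 0.5541, 0.6178]
ee_rot: [-0.546, 0.836, 0.052, 0.015]
ft_force: [0.3, -0.1, 0.4]
grip_width: 0.997
```

```bash
python3 - <<'E'
from h import *
st()
E
```

```text
t 3.55 pos [0.1284 0.5541 0.6178] z [-0.032  0.102 -0.994] y [-0.915  0.398  0.07 ] F [ 0.3 -0.1  0.4] g 0.997 q [-1.54  0.29  0.25  0.71 -0.15  2.06  1.35]
```

jog_arm(translation=[[0,0,40],[0,0,80],[0,0,120],[0,0,160],[0,0,200],[0,0,240],[0,0,280],[0,0,320],[0,0,360],[0,0,400],[0,0,400],[0,0,400]], turn=[5,10,10,10,10,10,10,10,10,10,10,10])

```text
clock: 4.55
position: [0.106, 0.514, 0.6478]
ee_rot: [-0.615, 0.785, 0.07, 0.029]
ft_force: [-0.2, 0.2, -0.1]
grip_width: 1.002
```

```bash
python3 - <<'E'
from h import *
st()
E
```

```text
t 4.55 pos [0.106  0.514  0.6478] z [-0.041  0.145 -0.989] y [-0.97   0.233  0.075] F [-0.2  0.2 -0.1] g 1.002 q [-1.6   0.18  0.27  0.78 -0.13  2.06  1.49]
```

jog_arm(translation=[[0,10,42],[0,20,84],[0,30,126],[0,40,168]], turn=[0,0,0,0])

```text
clock: 4.88
position: [0.0983, 0.5259, 0.6693]
ee_rot: [-0.614, 0.783, 0.087, 0.047]
ft_force: [-0.6, -0.3, 0.4]
grip_width: 1.0
```

jog_arm(translation=[[0,10,42],[0,20,84],[0,30,126],[0,40,168]], turn=[0,0,0,0])

```text
clock: 5.22
position: [0.0909, 0.5359, 0.6903]
ee_rot: [-0.611, 0.782, 0.105, 0.064]
ft_force: [-0.4, -0.1, -0.6]
grip_width: 1.001
```

jog_arm(translation=[[0,20,42],[0,40,84],[0,60,126],[0,80,168]], turn=[0,0,0,0])

```text
clock: 5.55
position: [0.0835, 0.5647, 0.705]
ee_rot: [-0.609, 0.78, 0.121, 0.081]
ft_force: [0.0, 0.2, -0.1]
grip_width: 0.995
```

jog_arm(translation=[[0,20,42],[0,40,84],[0,60,126],[0,80,168]], turn=[0,0,0,0])

```text
clock: 5.88
position: [0.0762, 0.5871, 0.7188]
ee_rot: [-0.606, 0.777, 0.138, 0.096]
ft_force: [0.3, 0.4, 0.1]
grip_width: 0.999
```

```bash
python3 - <<'E'
from h import *
st()
E
```

```text
t 5.88 pos [0.0762 0.5871 0.7188] z [-0.017  0.33  -0.944] y [-0.969  0.227  0.097] F [0.3 0.4 0.1] g 0.999 q [-1.63  0.33  0.33  0.43 -0.23  2.06  1.42]
```

jog_arm(translation=[[5,0,42],[10,0,84],[15,10,126],[20,20,168]], turn=[6,12,18,18])

```text
clock: 6.22
position: [0.0772, 0.5682, 0.7329]
ee_rot: [0.717, -0.67, -0.166, -0.091]
ft_force: [0.4, 0.2, -0.3]
grip_width: 0.998
```

jog_arm(translation=[[5,10,42],[10,20,84],[15,30,126],[20,40,168]], turn=[0,0,0,0])

```text
clock: 6.55
position: [0.0775, 0.5692, 0.752]
ee_rot: [0.713, -0.669, -0.181, -0.108]
ft_force: [-0.8, -0.6, 0.7]
grip_width: 1.0
```

jog_arm(translation=[[5,10,42],[10,20,84],[15,30,126],[20,40,168]], turn=[0,0,0,0])

```text
clock: 6.88
position: [0.078, 0.5691, 0.7706]
ee_rot: [0.708, -0.667, -0.195, -0.125]
ft_force: [0.5, 0.5, -0.0]
grip_width: 0.999
```

jog_arm(translation=[[5,10,42],[10,20,84],[15,30,126],[20,40,168]], turn=[0,0,0,0])

```text
clock: 7.22
position: [0.0788, 0.5678, 0.7885]
ee_rot: [0.703, -0.665, -0.208, -0.14]
ft_force: [0.4, -0.4, -0.5]
grip_width: 1.002
```

jog_arm(translation=[[5,10,42],[10,20,84],[15,30,126],[20,40,168]], turn=[0,0,0,0])

```text
clock: 7.55
position: [0.0797, 0.5656, 0.8056]
ee_rot: [0.699, -0.663, -0.221, -0.156]
ft_force: [-0.2, -0.8, -1.0]
grip_width: 1.002
```

```bash
python3 - <<'E'
from h import *
st()
E
```

```text
t 7.55 pos [0.0797 0.5656 0.8056] z [-0.102  0.51  -0.854] y [-0.994 -0.074  0.075] F [-0.2 -0.8 -1. ] g 1.002 q [-1.47  0.33  0.26  0.24 -0.39  2.06  1.67]
```

jog_arm(translation=[[10,0,42],[20,0,84],[30,0,126],[40,0,168]], turn=[6,12,18,24])

```text
clock: 7.88
position: [0.0802, 0.5383, 0.8024]
ee_rot: [0.811, -0.506, -0.263, -0.13]
ft_force: [1.6, 0.3, -0.7]
grip_width: 1.005
```

jog_arm(translation=[[10,10,42],[20,20,84],[30,30,126],[40,40,168]], turn=[0,0,0,0])

```text
clock: 8.22
position: [0.0843, 0.5408, 0.8186]
ee_rot: [0.804, -0.507, -0.274, -0.147]
ft_force: [0.1, -0.5, 0.1]
grip_width: 1.004
```

jog_arm(translation=[[10,10,42],[20,20,84],[30,30,126],[40,40,168]], turn=[0,0,0,0])

```text
clock: 8.55
position: [0.0881, 0.5416, 0.8339]
ee_rot: [0.797, -0.507, -0.284, -0.163]
ft_force: [1.0, 0.2, 0.4]
grip_width: 0.998
```

jog_arm(translation=[[10,10,42],[20,20,84],[30,30,126],[40,40,168]], turn=[0,0,0,0])

```text
clock: 8.88
position: [0.0929, 0.538, 0.8481]
ee_rot: [0.791, -0.507, -0.293, -0.178]
ft_force: [0.7, -0.3, 0.3]
grip_width: 1.002
```

```bash
python3 - <<'E'
from h import *
st()
E
```

```text
t 8.88 pos [0.0929 0.538  0.8481] z [-0.282  0.579 -0.765] y [-0.907 -0.422  0.015] F [ 0.7 -0.3  0.3] g 1.002 q [-1.21  0.34  0.16  0.16 -0.7   2.06  1.98]
```

jog_arm(translation=[[10,0,42],[20,0,84],[30,0,126],[40,0,168]], turn=[-2,-2,-2,-2])

```text
clock: 9.22
position: [0.1029, 0.5131, 0.8697]
ee_rot: [0.773, -0.525, -0.296, -0.199]
ft_force: [0.4, 1.6, -0.5]
grip_width: 1.0
```

```bash
cat > fk.py <<'E'
from h import *
from scipy.optimize import least_squares
Rz=lambda a:R.from_euler('z',a);Ry=lambda a:R.from_euler('y',a)
def chain(q,p,s):
    h,a,e,b,w,d,c=p; pts=[]
    r=Rz(s*q[0]+c);x=np.array([0,0,h]);r=r*Ry(q[1]);pts.append(x)
    r=r*Rz(s*q[2]);x=x+r.apply([e,0,a]);pts.append(x);r=r*Ry(q[3]);x=x+r.apply([-e,0,0]);r=r*Rz(s*q[4]);x=x+r.apply([0,0,b]);pts.append(x)
    r=r*Ry(q[5]);x=x+r.apply([w,0,0]);r=r*Rz(s*q[6]);x=x+r.apply([0,0,d]);pts.append(x);return pts,r
E
python3 - <<'E'
from fk import *
np.set_printoptions(suppress=True,precision=3)
st();o=manip.get_obs();zc=R.from_quat(o["ee_rot"])
D=[([-1.358,.332,-.065,1.46,.022,1.35,-.088],[.1459,.6073,.2305],[0,-.001,-1],[.234,.972,-.001]),
([-1.6,.38,.36,.67,-.15,2.06,0],[.1407,.5847,.5865],[.013,.048,-.999],[.234,.971,.05]),
([-1.54,.29,.25,.71,-.15,2.06,1.35],[.1284,.5541,.6178],[-.032,.102,-.994],[-.915,.398,.07]),
([-1.6,.18,.27,.78,-.13,2.06,1.49],[.106,.514,.6478],[-.041,.145,-.989],[-.97,.233,.075]),
([-1.63,.33,.33,.43,-.23,2.06,1.42],[.0762,.5871,.7188],[-.017,.33,-.944],[-.969,.227,.097]),
([-1.47,.33,.26,.24,-.39,2.06,1.67],[.0797,.5656,.8056],[-.102,.51,-.854],[-.994,-.074,.075]),
([-1.21,.34,.16,.16,-.7,2.06,1.98],[.0929,.538,.8481],[-.282,.579,-.765],[-.907,-.422,.015]),
(o["joint_pos"],o["position"],zc.apply([0,0,1]),zc.apply([0,1,0]))]
for s in(-1,1):
  def f(p):
    out=[]
    for q,x,z,y in D:
        P,r=chain(q,p,s);out+=list(P[-1]-x)+list(.3*(r.apply([0,0,1])-z))+list(.3*(r.apply([0,p[7]*1.0,0])*0+np.abs(r.apply([0,1,0]))-np.abs(y))*0)
    return np.array(out)
  for c in(0,2.7):
    l=least_squares(f,[.3,.4,0,.45,0,.3,c,0]);print(s,c,l.cost,l.x[:7],np.abs(l.fun).max())
    if l.cost<1e-3: 
        for q,x,z,y in (D[0],D[-1]):
            P,r=chain(q,l.x[:7],s);print(np.array(P),r.apply([0,1,0]),r.apply([1,0,0]),y)
E
```

```text
t 9.22 pos [0.103 0.513 0.87 ] z [-0.248  0.619 -0.745] y [-0.929 -0.37   0.002] F [ 0.4  1.6 -0.5] g 1.0 q [-1.2   0.31  0.25  0.16 -0.77  2.06  1.96]Traceback (most recent call last):
  File "<stdin>", line 19, in <module>
    return func(*args, **kwargs)
    vector_fun = VectorFunction(
        fun_wrapped,
    ...<6 lines>...
        workers=workers
    )
    self._update_fun()
    ~~~~~~~~~~~~~~~~^^
    self.f = self.fun_wrapped(xp_copy(self.x))
             ~~~~~~~~~~~~~~~~^^^^^^^^^^^^^^^^^
    return np.atleast_1d(self.fun(x))
                         ~~~~~~~~^^^
    return self.f(x, *self.args, **self.kwargs)
           ~~~~~~^^^^^^^^^^^^^^^^^^^^^^^^^^^^^^
  File "<stdin>", line 16, in f
  File "fk.py", line 5, in chain
    h,a,e,b,w,d,c=p; pts=[]
    ^^^^^^^^^^^^^
ValueError: too many values to unpack (expected 7)
```

```bash
cat > fit.py <<'E'
from fk import *
np.set_printoptions(suppress=True,precision=3)
o=manip.get_obs();zc=R.from_quat(o["ee_rot"])
D=[([-1.358,.332,-.065,1.46,.022,1.35,-.088],[.1459,.6073,.2305],[0,-.001,-1]),
([-1.6,.38,.36,.67,-.15,2.06,0],[.1407,.5847,.5865],[.013,.048,-.999]),
([-1.54,.29,.25,.71,-.15,2.06,1.35],[.1284,.5541,.6178],[-.032,.102,-.994]),
([-1.6,.18,.27,.78,-.13,2.06,1.49],[.106,.514,.6478],[-.041,.145,-.989]),
([-1.63,.33,.33,.43,-.23,2.06,1.42],[.0762,.5871,.7188],[-.017,.33,-.944]),
([-1.47,.33,.26,.24,-.39,2.06,1.67],[.0797,.5656,.8056],[-.102,.51,-.854]),
([-1.21,.34,.16,.16,-.7,2.06,1.98],[.0929,.538,.8481],[-.282,.579,-.765]),
(o["joint_pos"],o["position"],zc.apply([0,0,1]))]
def f(p,s,m):
    out=[]
    for q,x,z in D:
        P,r=chain(np.array(q)*m,p,s);out+=list(P[-1]-x)+list(.3*(r.apply([0,0,1])-z))
    return np.array(out)
import itertools
best=[]
for s3,s5,c in itertools.product((1,-1),(1,-1),(0,2.7,-2.7)):
  for s in (1,-1):
    m=np.array([1,1,s3,1,s5,1,1])
    l=least_squares(f,[.3,.4,0,.45,0,.3,c],args=(s,m));best.append((l.cost,s,s3,s5,l.x))
best.sort(key=lambda b:b[0])
for b in best[:3]:print(*b)
_,s,s3,s5,x=best[0];m=np.array([1,1,s3,1,s5,1,1])
for q,_,_ in (D[0],D[-1]):print(np.array(chain(np.array(q)*m,x,s)[0]))
E
python3 fit.py
```

```text
0.00037909114202576216 -1 1 1 [ 0.25   0.436 -0.002  0.494 -0.005  0.323 -0.07 ]
0.05976506124575115 1 1 1 [ 0.218  0.487 -0.004  0.501  0.023  0.336  2.865]
0.059765061246980264 1 1 1 [ 0.218  0.487 -0.004  0.501  0.023  0.336 -3.418]
[[0.    0.    0.25 ]
 [0.039 0.135 0.663]
 [0.143 0.605 0.553]
 [0.144 0.61  0.231]]
[[0.    0.    0.25 ]
 [0.056 0.118 0.666]
 [0.17  0.309 1.107]
 [0.104 0.518 0.869]]
```

jog_arm(translation=[[0,0,-40],[0,0,-80],[0,0,-120],[0,0,-160],[0,0,-200],[0,0,-240],[0,0,-280],[0,0,-320],[0,0,-360],[0,0,-400],[0,0,-440],[0,0,-480]], turn=[-3,-6,-9,-12,-15,-18,-21,-24,-27,-30,-33,-33])

```text
clock: 10.22
position: [0.1005, 0.5128, 0.481]
ee_rot: [-0.594, 0.721, 0.225, 0.277]
ft_force: [0.8, 0.4, 0.4]
grip_width: 1.001
```

```bash
python3 - <<'E'
from h import *
st()
E
```

```text
t 10.22 pos [0.1005 0.5128 0.481 ] z [ 0.133  0.654 -0.745] y [-0.981  0.194 -0.005] F [0.8 0.4 0.4] g 1.001 q [-1.49 -0.44 -0.03  1.87  0.1   1.    1.4 ]
```

jog_arm(translation=[[20,0,-30],[50,-5,-60],[85,-15,-85],[120,-30,-110],[155,-50,-130],[190,-70,-150],[220,-92,-170],[248,-118,-190],[275,-145,-205],[300,-172,-220],[323,-202,-230],[345,-235,-230]], turn=[-4,-8,-12,-16,-20,-24,-28,-32,-36,-40,-44,-48])

```text
clock: 11.22
position: [0.4403, 0.2829, 0.2486]
ee_rot: [-0.251, 0.9, 0.09, 0.345]
ft_force: [0.8, 0.3, 0.3]
grip_width: 1.0
```

jog_arm(translation=[[20,-30,0],[38,-66,0],[53,-103,0],[64,-140,0],[74,-180,0],[80,-220,0],[80,-250,0],[80,-265,0],[80,-265,0]], turn=[-4,-8,-12,-16,-20,-24,-28,-30,-30])

```text
clock: 11.97
position: [0.5199, 0.0163, 0.2485]
ee_rot: [-0.01, 0.934, -0.004, 0.357]
ft_force: [0.6, 0.5, 0.6]
grip_width: 0.995
```

```bash
python3 - <<'E'
from h import *
st()
S=manip.camera("scene");D=manip.camera("side");W=manip.camera("wrist")
save(S,"s1.png");save(D,"d1.png");save(W,"w1.png")
a=[cv2.imread("pics/%s1.png"%k) for k in "sdw"]
cv2.imwrite("pics/e.png",np.vstack([np.hstack([cv2.resize(a[0],(400,300)),cv2.resize(a[1],(400,300))]),cv2.resize(np.hstack([a[2],a[2]*0]),(800,300))]))
E
```

```text
t 11.97 pos [0.5199 0.0163 0.2485] z [ 0.666 -0.001 -0.746] y [-0.015  1.    -0.015] F [0.6 0.5 0.6] g 0.995 q [-0.61 -0.46  0.31  2.33  0.59  0.61  0.93]
```

View pics/e.png

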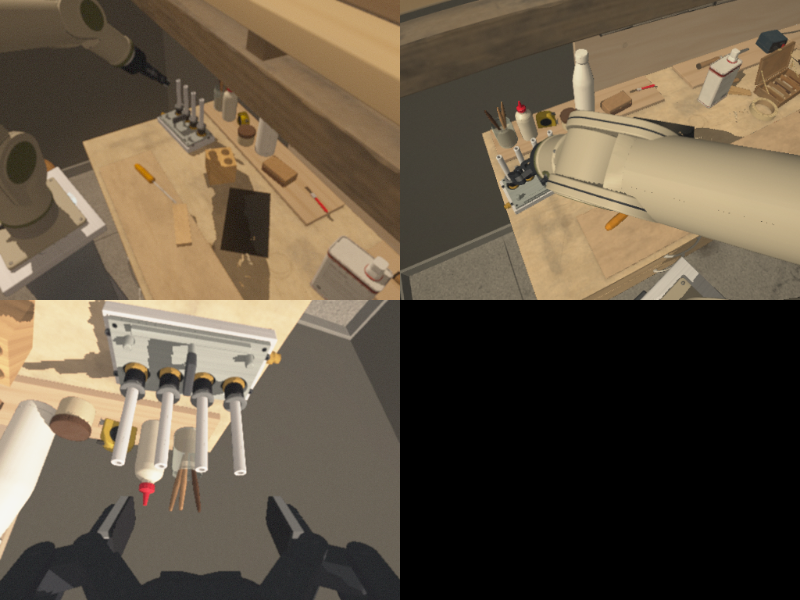

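```bash
cat > mf.py <<'E'
from h import *
from scipy.optimize import least_squares
def fitman(cams,x0,th=12):
    obs=[]
    for c in cams:
        for l,pts in (("port_1",[(.024,y,.069) for y in(.075,.025,-.025,-.075)]),("tube_1",[(.024,y,.010) for y in(.075,.025,-.025,-.075)]),("manifold",[(0,0,0)]),("plate",[(0,0,.024)]),("plate_grip",[(-.024,0,.072)])):
            for d in manip.pinpoint(c,l):
                if d["confidence"]>.35: obs.append((c,np.array(d["at"]),np.array(pts),l))
    T=lambda p,q:np.c_[p[0]+np.cos(p[2])*q[:,0]-np.sin(p[2])*q[:,1],p[1]+np.sin(p[2])*q[:,0]+np.cos(p[2])*q[:,1],q[:,2]]
    def f(p):
        r=[]
        for c,u,q,l in obs:
            e=np.array([proj(c,w)-u for w in T(p,q)]);r+=list(e[np.argmin((e**2).sum(1))])
        return np.array(r)
    for k in range(3):
        l=least_squares(f,x0,loss="soft_l1",f_scale=2.);x0=l.x
    r=f(l.x).reshape(-1,2);n=np.hypot(*r.T)
    print("pose",l.x,"n",len(obs),"med res",np.median(n));print([(o[3],np.round(e,1).tolist()) for o,e in zip(obs,r) if np.hypot(*e)>4])
    return l.x,T(l.x,np.array([(.024,y,.069) for y in(.075,.025,-.025,-.075)]))
E
python3 - <<'E'
from mf import *
np.set_printoptions(suppress=True,precision=4)
W=manip.camera("wrist");S=manip.camera("scene")
for cs in([W],[S],[W,S]):
    p,t=fitman(cs,[.6,0,.0]);print(t[:,:2].tolist())
im=W["frame"].copy()
for q in t: 
    for z,col in((.069,(255,0,0)),(.18,(0,255,0))):
        u=proj(W,[q[0],q[1],z]);cv2.circle(im,(int(round(u[0])),int(round(u[1]))),2,col,-1)
c,s=np.cos(p[2]),np.sin(p[2])
for x,y,z in((-.032,.08,.048),(-.032,-.08,.048),(-.06,.111,.024),(-.06,-.111,.024)):
    u=proj(W,[p[0]+c*x-s*y,p[1]+s*x+c*y,z]);cv2.circle(im,(int(round(u[0])),int(round(u[1]))),2,(255,0,255),-1)
cv2.imwrite("pics/f.png",cv2.resize(im[0:240,100:400,::-1],(750,600)))
for l in("stand","mat"):print(l,[(np.round(d["at"],1).tolist(),round(d["confidence"],2)) for d in manip.pinpoint(W,l)])
E
```

```text
pose [ 0.5943 -0.0016 -0.1328] n 6 med res 2.570887538316655
[]
[[0.6280424756592978, 0.06957986313361215], [0.6214244044845225, 0.020019787125542848], [0.6148063333097471, -0.029540288882526463], [0.6081882621349718, -0.07910036489059576]]
pose [ 0.5961 -0.0008 -0.1442] n 7 med res 2.174056557773325
[]
[[0.6306010380918463, 0.06998610034441695], [0.6234181618310887, 0.020504727196305514], [0.6162352855703309, -0.02897664595180592], [0.6090524093095733, -0.07845801909991736]]
pose [ 0.5946 -0.0016 -0.1348] n 13 med res 2.2531764486872388
[]
[[0.6284759796016894, 0.06947188294148968], [0.6217584165352927, 0.01992519438969054], [0.615040853468896, -0.029621494162108592], [0.6083232904024993, -0.07916818271390771]]
stand []
mat []
```

View pics/f.png

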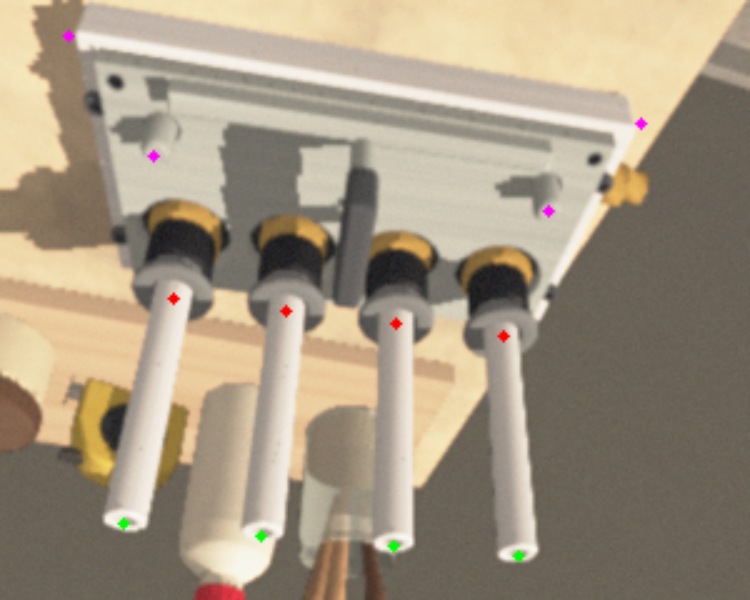

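jog_arm(translation=[[25,-25,-5],[50,-50,-10],[75,-75,-15],[93,-96,-20],[93,-96,-20],[93,-96,-20],[93,-96,-50],[93,-96,-80],[93,-96,-110],[93,-96,-130],[93,-96,-143],[93,-96,-143]], turn=[-4,-7.7,-7.7,-7.7,-7.7,-7.7,-7.7,-7.7,-7.7,-7.7,-7.7,-7.7], grip=32, grip_force=40)

```text
clock: 14.32
position: [0.6112, -0.0769, 0.1023]
ee_rot: [0.052, 0.934, -0.026, 0.353]
ft_force: [-0.5, 0.6, -0.2]
grip_width: 0.373
```

```bash
python3 - <<'E'
from mf import *
np.set_printoptions(suppress=True,precision=4)
st()
W=manip.camera("wrist");S=manip.camera("scene")
p,t=fitman([W],[.595,-.0016,-.135]);print(t[:,:2].tolist())
a=cv2.resize(W["frame"],(533,400));b=cv2.resize(S["frame"][70:230,130:300],(425,400))
cv2.imwrite("pics/g.png",cv2.resize(np.hstack([a,b])[:,:,::-1],(800,334)))
# stand fit
m=manip.outline_of(S,"stand");print([(d["confidence"],d["extent"]) for d in m])
M=m[0]["mask"]
def hull(p):
    c,s=np.cos(p[2]),np.sin(p[2]);pts=[proj(S,[p[0]+c*x-s*y,p[1]+s*x+c*y,z]) for x in(-.042,.042) for y in(-.042,.042) for z in(0,.08)]
    im=np.zeros(M.shape,np.uint8);cv2.fillConvexPoly(im,cv2.convexHull(np.round(np.array(pts)*16).astype(np.int32)),1,shift=4);return im>0
from scipy.optimize import minimize
best=None
for y0 in np.radians([-30,-7.7,15,37]):
    r=minimize(lambda p:-(hull(p)&M).sum()/(hull(p)|M).sum(),[.54,-.245,y0],method="Nelder-Mead",options=dict(initial_simplex=[[.54,-.245,y0],[.56,-.245,y0],[.54,-.225,y0],[.54,-.245,y0+.15]]))
    print(r.x,-r.fun)
E
```

```text
t 14.32 pos [ 0.6112 -0.0769  0.1023] z [ 0.656 -0.086 -0.75 ] y [ 0.116  0.993 -0.012] F [-0.5  0.6 -0.2] g 0.373 q [-0.59  0.08  0.62  2.29  0.49  0.07  0.99]
pose [ 0.5941 -0.002  -0.1475] n 5 med res 1.7674285034469503
[]
[[0.628864420145962, 0.06867364622536098], [0.6215167755855993, 0.01921647162536414], [0.6141691310252366, -0.030240702974632702], [0.6068214864648739, -0.07969787757462954]]
[(0.97, [264.9, 187.5, 302.6, 238.6])]
[ 0.5342 -0.2465 -0.6111] 0.9750290360046457
[ 0.5346 -0.2462 -0.6074] 0.9744631456761462
[ 0.5347 -0.2459  0.963 ] 0.9738979118329466
[ 0.5345 -0.2463  0.9602] 0.9750290360046457
```

View pics/g.png

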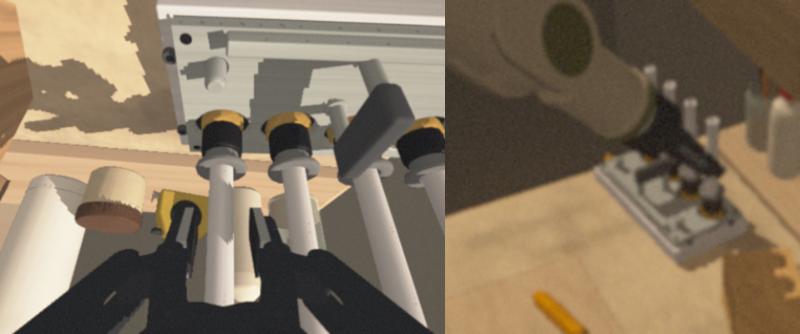

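```bash
sed -i 's/^def chain/PR=[.25,.436,-.002,.494,-.005,.323,-.07]\ndef chain/' fk.py; cat >> fk.py <<'E'
LO=np.array([-2.6,-.5,-1.47,.16,-1.27,.06,-2.6]);HI=np.array([2.6,2.12,1.34,2.42,4.41,2.06,2.6])
def fitq():  # refine offsets from the present state
    o=manip.get_obs();P,r=chain(o["joint_pos"],PR,-1);return o,P,r
def ik(q0,pos,rot,wq=.002):
    def f(q):
        P,r=chain(q,PR,-1);return np.r_[(P[-1]-pos),.3*(rot.inv()*r).as_rotvec(),wq*(q-q0)]
    l=least_squares(f,np.clip(q0,LO+.001,HI-.001),bounds=(LO,HI));e=f(l.x);return l.x,np.linalg.norm(e[:3]),np.linalg.norm(e[3:6])/.3
E
python3 - <<'E'
from fk import *
np.set_printoptions(suppress=True,precision=3)
o,P,r=fitq();q0=np.array(o["joint_pos"]);print(np.array(P),o["position"],(R.from_quat(o["ee_rot"])*r.inv()).as_rotvec())
# tool frame offset of model (last rotation const)
C=r.inv()*R.from_quat(o["ee_rot"]);rot0=R.from_quat(o["ee_rot"])
for yaw in range(-40,41,10):
    h=Rz(np.radians(-7.5+yaw)).apply([.005,0,0])
    rot=Rz(np.radians(yaw))*rot0*C.inv()
    for z in(.1,.066):
        q,ep,er=ik(q0,np.array([.6075,-.0794,z])+h+(P[-1]-o["position"]),rot);print(yaw,z,q,round(ep*1000,1),round(np.degrees(er),1),np.array(chain(q,PR,-1)[0])[1])
E
```

```text
[[ 0.     0.     0.25 ]
 [ 0.026  0.016  0.685]
 [ 0.373 -0.033  0.336]
 [ 0.587 -0.074  0.098]] [ 0.614 -0.078  0.107] [ 1.026 -0.17  -1.108]
-40 0.1 [-1.228  0.441  1.083  2.101  0.521  0.511  0.079] 0.0 0.0 [0.073 0.17  0.645]
-40 0.066 [-1.227  0.566  1.095  2.113  0.371  0.418  0.147] 0.0 0.0 [0.092 0.214 0.618]
-30 0.1 [-1.31   0.421  1.207  2.175  0.462  0.347  0.297] 0.0 0.0 [0.056 0.169 0.648]
-30 0.066 [-1.259  0.53   1.159  2.188  0.329  0.258  0.357] 0.0 0.0 [0.08  0.205 0.627]
-20 0.1 [-1.315  0.351  1.255  2.234  0.446  0.21   0.514] 0.0 0.0 [0.046 0.142 0.66 ]
-20 0.066 [-1.223  0.45   1.163  2.248  0.312  0.118  0.581] 0.0 0.0 [0.075 0.173 0.643]
-10 0.1 [-1.202  0.225  1.188  2.276  0.521  0.111  0.686] 0.1 0.0 [0.039 0.088 0.675]
-10 0.066 [-0.951  0.269  0.934  2.282  1.264  0.06  -0.072] 0.3 0.1 [0.072 0.089 0.671]
0 0.1 [-0.453  0.082  0.489  2.295  0.622  0.06   0.869] 0.1 0.0 [0.031 0.014 0.685]
0 0.066 [ 0.099  0.15  -0.071  2.296  1.949  0.082 -0.433] 0.3 0.1 [ 0.062 -0.011  0.681]
10 0.1 [ 0.96   0.114 -0.873  2.293 -0.395  0.06   2.139] 0.3 0.1 [ 0.024 -0.042  0.683]
10 0.066 [ 1.069  0.27  -0.988  2.295  1.903  0.078 -0.062] 0.2 0.1 [ 0.047 -0.106  0.67 ]
20 0.1 [ 1.48   0.387 -1.366  2.27   0.527  0.127  1.569] 0.1 0.0 [ 0.002 -0.164  0.654]
20 0.066 [ 1.202  0.325 -1.061  2.273 -0.543  0.06   2.6  ] 1.8 0.7 [ 0.039 -0.133  0.663]
30 0.1 [-1.187 -0.152  1.34   2.294 -0.528  0.286  2.6  ] 44.7 5.3 [-0.031 -0.059  0.681]
30 0.066 [ 1.451  0.609 -1.292  2.237  0.603  0.162  1.802] 0.1 0.0 [ 0.01  -0.249  0.608]
40 0.1 [-1.181 -0.271  1.34   2.288 -0.325  0.346  2.6  ] 59.8 7.5 [-0.054 -0.104  0.67 ]
40 0.066 [ 1.506  0.775 -1.342  2.175  0.526  0.308  2.122] 0.1 0.0 [-0.003 -0.305  0.562]
```

```bash
python3 - <<'E'
from h import *
W=manip.camera("wrist");st()
cv2.imwrite("pics/i.png",cv2.resize(W["frame"][150:384,130:400,::-1],(692,600)))
o=manip.get_obs();T=R.from_quat(o["ee_rot"]);p=np.array(o["position"])
for y in(-.016,.016,.03,-.03,0):
  for x in(-.011,.011): print(y,x,((proj(W,p+T.apply([x,y,0]))-[130,150])*2.563).round())
E
```

```text
t 14.77 pos [ 0.6136 -0.078   0.1064] z [ 0.661 -0.086 -0.746] y [ 0.118  0.993 -0.01 ] F [ 0.5 -0.6  0. ] g 0.373 q [-0.59  0.07  0.63  2.29  0.49  0.07  1.  ]
-0.016 -0.011 [255. 312.]
-0.016 0.011 [252. 221.]
0.016 -0.011 [403. 311.]
0.016 0.011 [406. 221.]
0.03 -0.011 [467. 311.]
0.03 0.011 [473. 221.]
-0.03 -0.011 [191. 312.]
-0.03 0.011 [185. 221.]
0 -0.011 [329. 312.]
0 0.011 [329. 221.]
```

View pics/i.png

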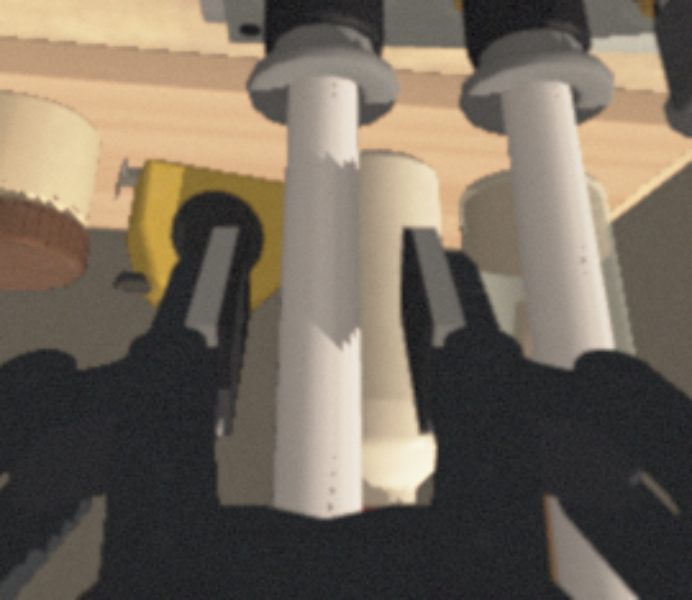

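jog_arm(translation=[[0,0,0],[0,0,-8],[0,0,-16],[0,0,-22],[0,0,-22],[0,0,-22]], turn=[-3,-6,-8,-8,-8,-8], grip=28)

```text
clock: 15.27
position: [0.6137, -0.0766, 0.0841]
ee_rot: [0.118, 0.927, -0.051, 0.353]
ft_force: [0.6, -0.6, -1.2]
grip_width: 0.326
```

jog_arm(translation=[[0,0,-4],[0,0,-8],[0,0,-8]], turn=[0,0,0])

```text
clock: 15.52
position: [0.6136, -0.0768, 0.0759]
ee_rot: [0.117, 0.927, -0.051, 0.353]
ft_force: [-0.1, -0.0, 0.1]
grip_width: 0.324
```

jog_arm(translation=[[0,0,-3],[0,0,-4],[0,0,-4]], turn=[0,0,0])

```text
clock: 15.77
position: [0.614, -0.0775, 0.0727]
ee_rot: [0.117, 0.927, -0.051, 0.353]
ft_force: [-0.8, 0.4, 4.2]
grip_width: 0.326
```

```bash
python3 -c "
from h import *
st()"
```

```text
t 15.77 pos [ 0.614  -0.0775  0.0727] z [ 0.643 -0.177 -0.745] y [ 0.254  0.967 -0.011] F [-0.8  0.4  4.2] g 0.326 q [-0.87  0.21  0.86  2.31  1.59  0.07 -0.33]
```

jog_arm(translation=[[0,0,-2],[0,0,-4],[0,0,-4]], turn=[0,0,0])

```text
clock: 16.02
position: [0.6144, -0.0777, 0.0694]
ee_rot: [0.118, 0.927, -0.051, 0.354]
ft_force: [-2.7, 2.1, 5.9]
grip_width: 0.326
```

jog_arm(translation=[[0,0,-2],[0,0,-3],[0,0,-3]], turn=[0,0,0])

```text
clock: 16.27
position: [0.6148, -0.0778, 0.0671]
ee_rot: [0.118, 0.926, -0.05, 0.354]
ft_force: [-3.8, 3.1, 8.0]
grip_width: 0.331
```

jog_arm(translation=[[0,0,0],[0,0,0],[0,0,0],[0,0,0],[0,0,0]], turn=[0,0,0,0,0], grip=5, grip_force=50)

```text
clock: 16.68
position: [0.6156, -0.0782, 0.0684]
ee_rot: [0.118, 0.926, -0.05, 0.355]
ft_force: [-1.5, 0.2, 6.2]
grip_width: 0.167
```

jog_arm(translation=[[0,0,3],[0,0,7],[0,0,12],[0,0,18],[0,0,25],[0,0,25]], turn=[0,0,0,0,0,0])

```text
clock: 17.18
position: [0.6159, -0.0782, 0.0946]
ee_rot: [0.118, 0.926, -0.05, 0.355]
ft_force: [1.2, -0.1, -0.5]
grip_width: 0.168
```

```bash
python3 - <<'E'
from h import *
st()
W=manip.camera("wrist");S=manip.camera("scene")
a=cv2.resize(W["frame"],(533,400));b=cv2.resize(S["frame"][70:230,130:300],(425,400))
cv2.imwrite("pics/j.png",cv2.resize(np.hstack([a,b])[:,:,::-1],(800,334)))
E
```

```text
t 17.18 pos [ 0.6159 -0.0782  0.0946] z [ 0.646 -0.176 -0.743] y [ 0.254  0.967 -0.008] F [ 1.2 -0.1 -0.5] g 0.168 q [-0.82  0.13  0.79  2.29  1.18  0.14  0.12]
```

View pics/j.png

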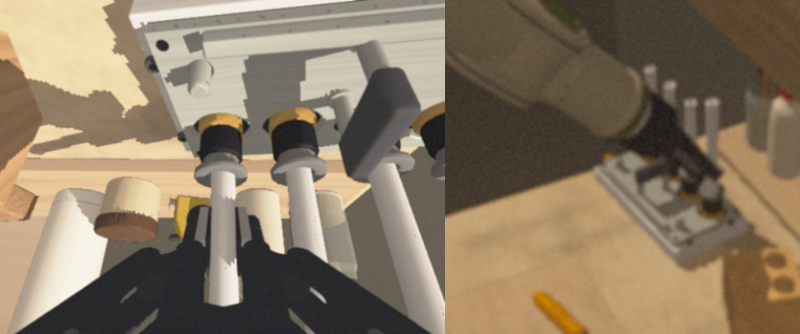

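jog_arm(translation=[[0,0,20],[0,0,45],[0,0,76],[-5,-20,76],[-12,-45,76],[-20,-75,76],[-30,-105,76],[-38,-135,76],[-45,-160,76],[-45,-166,76],[-45,-166,76]], turn=[0,0,0,-4,-8,-12,-16,-20,-25,-25,-25])

```text
clock: 18.2
position: [0.5703, -0.2456, 0.1691]
ee_rot: [0.316, 0.879, -0.126, 0.335]
ft_force: [0.4, 0.2, -0.6]
grip_width: 0.171
```

```bash
cat > sv.py <<'E'
from h import *
from scipy.optimize import minimize
def standfit(S,x0=(.5345,-.2463,-.609)):
    M=manip.outline_of(S,"stand")[0]["mask"]
    def hull(p):
        c,s=np.cos(p[2]),np.sin(p[2]);pts=[proj(S,[p[0]+c*x-s*y,p[1]+s*x+c*y,z]) for x in(-.042,.042) for y in(-.042,.042) for z in(0,.08)]
        im=np.zeros(M.shape,np.uint8);cv2.fillConvexPoly(im,cv2.convexHull(np.round(np.array(pts)*16).astype(np.int32)),1,shift=4);return im>0
    x=np.array(x0);r=minimize(lambda p:-(hull(p)&M).sum()/(hull(p)|M).sum(),x,method="Nelder-Mead",options=dict(initial_simplex=[x,x+[.015,0,0],x+[0,.015,0],x+[0,0,.15]]))
    print("stand",np.round(r.x,4),"iou",-r.fun);return r.x
def holes(p):
    c,s=np.cos(p[2]),np.sin(p[2]);return {n:np.array([p[0]+c*x-s*y,p[1]+s*x+c*y]) for n,x,y in(("A",.021,.021),("B",.021,-.021),("C",-.021,.021),("D",-.021,-.021))}
E
python3 - <<'E'
from sv import *
st()
W=manip.camera("wrist");S=manip.camera("scene")
p=standfit(S);H=holes(p);print(H)
w=W["frame"].copy();s=S["frame"].copy()
for n,q in H.items():
    for c,im in((W,w),(S,s)):
        u=proj(c,[*q,.08]);cv2.circle(im,tuple(int(round(v)) for v in u),1,(255,0,0),-1)
o=manip.get_obs();T=R.from_quat(o["ee_rot"]);h=T.apply([0,0,1]);h[2]=0;h/=np.linalg.norm(h);l=np.array([-h[1],h[0],0])
b=np.array(o["position"])-.0077*h-.0025*l; print(b)
for z in (.115,.285):
    for c,im in((W,w),(S,s)):
        u=proj(c,[b[0],b[1],z]);cv2.circle(im,tuple(int(round(v)) for v in u),1,(0,255,0),-1)
a=cv2.resize(w,(533,400));b=cv2.resize(s[110:260,180:340],(427,400))
cv2.imwrite("pics/k.png",cv2.resize(np.hstack([a,b])[:,:,::-1],(800,334)))
E
```

```text
t 18.2 pos [ 0.5703 -0.2456  0.1691] z [ 0.51  -0.433 -0.743] y [ 0.639  0.769 -0.009] F [ 0.4  0.2 -0.6] g 0.171 q [-0.59 -0.03  0.73  2.21  0.94  0.49  0.28]
stand [ 0.5347 -0.246  -0.6111] iou 0.9535423925667829
{'A': array([ 0.56393475, -0.24089818]), 'B': array([ 0.53983743, -0.27529758]), 'C': array([ 0.52953534, -0.21680086]), 'D': array([ 0.50543802, -0.25120027])}
[ 0.56346425 -0.24011932  0.1692659 ]
```

View pics/k.png

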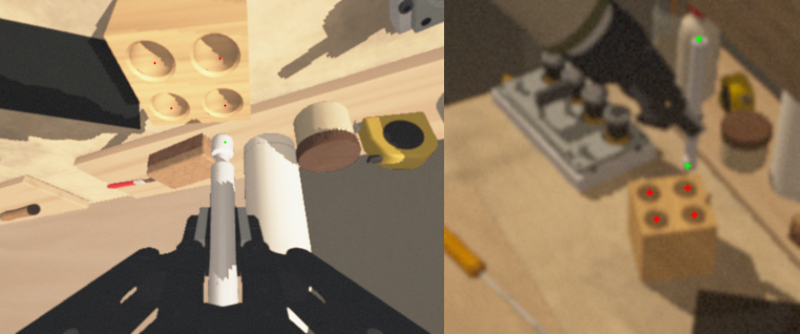

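jog_arm(translation=[[0,0,-20],[0,0,-40],[0,0,-58],[0,0,-70],[0,0,-77],[0,0,-77],[0,0,-77]], turn=[0,0,0,0,0,0,0])

```text
clock: 18.93
position: [0.5711, -0.2422, 0.092]
ee_rot: [0.313, 0.88, -0.125, 0.336]
ft_force: [-1.0, -0.2, -0.3]
grip_width: 0.165
```

jog_arm(translation=[[0,0,0],[0,0,0],[0,0,0],[0,0,0]], turn=[0,0,0,0], grip=30)

```text
clock: 19.27
position: [0.5715, -0.2421, 0.0926]
ee_rot: [0.314, 0.879, -0.125, 0.336]
ft_force: [0.1, -0.7, 0.7]
grip_width: 0.354
```

```bash
python3 - <<'E'
from sv import *
st()
W=manip.camera("wrist");S=manip.camera("scene")
a=cv2.resize(W["frame"],(533,400));b=cv2.resize(S["frame"][110:260,180:340],(427,400))
cv2.imwrite("pics/l.png",cv2.resize(np.hstack([a,b])[:,:,::-1],(800,334)))
E
```

```text
t 19.27 pos [ 0.5715 -0.2421  0.0926] z [ 0.513 -0.43  -0.743] y [ 0.635  0.772 -0.009] F [ 0.1 -0.7  0.7] g 0.354 q [-0.59  0.17  0.77  2.27  1.15  0.28 -0.05]
```

View pics/l.png

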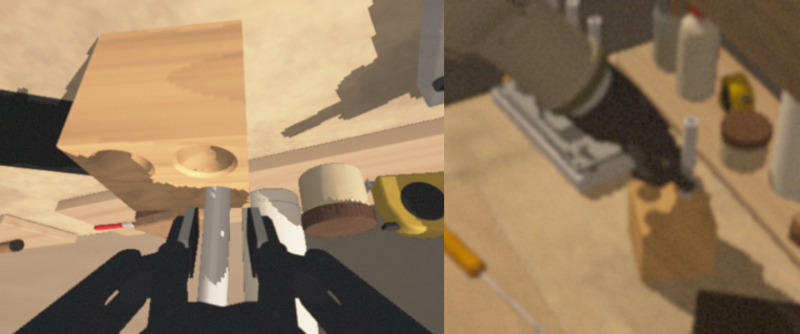

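jog_arm(translation=[[0,0,35],[0,0,70],[0,0,105],[3,20,122],[10,50,122],[20,85,122],[30,120,122],[40,155,122],[48,190,122],[52,213,122],[52,213,122],[52,213,122]], turn=[0,0,0,4,8,12,16,20,25,30,30,30], grip=28)

```text
clock: 20.37
position: [0.6231, -0.0293, 0.2143]
ee_rot: [0.076, 0.931, -0.034, 0.356]
ft_force: [-0.5, -0.7, -0.3]
grip_width: 0.328
```

```bash
cat > chk.py <<'E'
from mf import *
np.set_printoptions(suppress=True,precision=4)
st()
W=manip.camera("wrist");o=manip.get_obs();T=R.from_quat(o["ee_rot"]);p=np.array(o["position"])
h=T.apply([0,0,1]);h[2]=0;h/=np.linalg.norm(h);l=np.array([-h[1],h[0],0]);print("h deg",np.degrees(np.arctan2(h[1],h[0])))
_,t=fitman([W],[.5945,-.0017,-.138])
for i,q in enumerate(t):d=(q-p);print("T%d"%(i+1),q[:2],"long",d@h,"lat",d@l)
E
python3 chk.py
```

```text
t 20.37 pos [ 0.6231 -0.0293  0.2143] z [ 0.658 -0.117 -0.744] y [ 0.165  0.986 -0.009] F [-0.5 -0.7 -0.3] g 0.328 q [-0.79 -0.14  0.62  2.18  0.71  0.46  0.72]
h deg -10.158407878233877
pose [ 0.5948 -0.0009 -0.1509] n 6 med res 1.6113206431637614
[('manifold', [-4.2, -17.2])]
T1 [0.6298 0.0696] long -0.010928669458272656 lat 0.09940476944004399
T2 [0.6223 0.0202] long -0.00960887858523879 lat 0.049422190954621144
T3 [ 0.6148 -0.0292] long -0.00828908771220481 lat -0.0005603875308017029
T4 [ 0.6073 -0.0787] long -0.006969296839170942 lat -0.05054296601622456
```

jog_arm(translation=[[0,1,-25],[0,1,-50],[0,1,-75],[0,1,-100],[0,1,-120],[0,1,-131],[0,1,-131],[0,1,-131]], turn=[0,0,0,0,0,0,0,0], grip=26)

```text
clock: 21.33
position: [0.6226, -0.0296, 0.0822]
ee_rot: [0.076, 0.931, -0.035, 0.356]
ft_force: [0.0, 0.2, 0.4]
grip_width: 0.303
```

jog_arm(translation=[[0,0,-3],[0,0,-6],[0,0,-9],[0,0,-9]], turn=[0,0,0,0])

```text
clock: 21.67
position: [0.6231, -0.0298, 0.0737]
ee_rot: [0.076, 0.931, -0.035, 0.356]
ft_force: [-0.6, 1.3, 3.4]
grip_width: 0.302
```

jog_arm(translation=[[0,0,-2],[0,0,-4],[0,0,-5],[0,0,-5]], turn=[0,0,0,0])

```text
clock: 22.0
position: [0.6238, -0.0299, 0.0698]
ee_rot: [0.076, 0.93, -0.035, 0.357]
ft_force: [-3.5, 1.7, 5.5]
grip_width: 0.303
```

```bash
python3 -c "
from h import *
st()
W=manip.camera('wrist');save(W,'w5.png')"
```

```text
t 22.0 pos [ 0.6238 -0.0299  0.0698] z [ 0.659 -0.119 -0.743] y [ 0.167  0.986 -0.01 ] F [-3.5  1.7  5.5] g 0.303 q [-0.77  0.21  0.67  2.29  1.72  0.1  -0.44]
```

jog_arm(translation=[[0,0,-2],[0,0,-3],[0,0,-3]], turn=[0,0,0])

```text
clock: 22.3
position: [0.6246, -0.0298, 0.068]
ee_rot: [0.077, 0.93, -0.034, 0.358]
ft_force: [-4.1, 0.5, 6.4]
grip_width: 0.306
```

jog_arm(translation=[[0,0,0],[0,0,0],[0,0,0],[0,0,0],[0,0,0]], turn=[0,0,0,0,0], grip=5)

```text
clock: 22.72
position: [0.6257, -0.0292, 0.0694]
ee_rot: [0.077, 0.93, -0.033, 0.359]
ft_force: [-2.0, 3.0, 5.2]
grip_width: 0.174
```

jog_arm(translation=[[0,0,3],[0,0,7],[0,0,12],[0,0,18],[0,0,25],[0,0,25]], turn=[0,0,0,0,0,0])

```text
clock: 23.22
position: [0.6263, -0.0291, 0.096]
ee_rot: [0.077, 0.929, -0.033, 0.36]
ft_force: [0.3, 0.0, -0.2]
grip_width: 0.165
```

```bash
cat > see.py <<'E'
import sys
from sv import *
st();S=manip.camera("scene")
for l in("tube_1",):
    print([(np.round(d["extent"],0).tolist(),round(d["confidence"],2)) for d in manip.outline_of(S,l)])
p=standfit(S);print({k:np.round(v,4).tolist() for k,v in holes(p).items()})
E
python3 see.py
```

```text
t 23.22 pos [ 0.6263 -0.0291  0.096 ] z [ 0.663 -0.116 -0.739] y [ 0.167  0.986 -0.005] F [ 0.3  0.  -0.2] g 0.165 q [-0.82  0.14  0.72  2.28  1.2   0.13  0.11]
[([288.0, 161.0, 293.0, 198.0], 0.72), ([232.0, 109.0, 238.0, 144.0], 0.5), ([246.0, 106.0, 247.0, 150.0], 0.46), ([223.0, 101.0, 229.0, 112.0], 0.44)]
stand [ 0.5347 -0.2452 -0.6209] iou 0.9289458357600466
{'A': [0.564, -0.2404], 'B': [0.5395, -0.2745], 'C': [0.5298, -0.2159], 'D': [0.5054, -0.2501]}
```

jog_arm(translation=[[0,0,20],[0,0,50],[0,0,85],[0,0,120],[-8,-25,145],[-18,-60,161],[-30,-98,161],[-41,-135,161],[-52,-170,161],[-64,-208,161],[-74,-240,161],[-76,-249,161]], turn=[0,0,0,0,-3,-6,-9,-12,-15,-18,-20,-20])

```text
clock: 24.37
position: [0.5473, -0.2837, 0.2551]
ee_rot: [0.241, 0.901, -0.097, 0.347]
ft_force: [0.1, 0.4, -0.1]
grip_width: 0.17
```

```bash
python3 see.py; python3 - <<'E'
from sv import *
W=manip.camera("wrist");o=manip.get_obs();T=R.from_quat(o["ee_rot"]);h=T.apply([0,0,1]);h[2]=0;h/=np.linalg.norm(h);l=np.array([-h[1],h[0],0])
print(np.array(o["position"])-.0105*h-.002*l)
d=manip.outline_of(W,"tube_1");print([(np.round(x["extent"],0).tolist(),round(x["confidence"],2)) for x in d])
cv2.imwrite("pics/w6.png",W["frame"][:,:,::-1])
E
```

```text
t 24.37 pos [ 0.5473 -0.2837  0.2551] z [ 0.579 -0.342 -0.74 ] y [ 0.502  0.865 -0.007] F [ 0.1  0.4 -0.1] g 0.17 q [-0.53 -0.29  0.76  2.16  0.72  0.57  0.84]
[([296.0, 118.0, 302.0, 172.0], 0.81), ([286.0, 162.0, 295.0, 199.0], 0.74), ([237.0, 123.0, 240.0, 143.0], 0.43)]
stand [ 0.5356 -0.2453 -0.6104] iou 0.9046783625730994
{'A': [0.5648, -0.2402], 'B': [0.5407, -0.2746], 'C': [0.5304, -0.2161], 'D': [0.5063, -0.2505]}
[ 0.53971093 -0.27454591  0.25524933]
[([302.0, 19.0, 336.0, 142.0], 0.87), ([453.0, 0.0, 470.0, 8.0], 0.19)]
```

```bash
python3 - <<'E'
from sv import *
S=manip.camera("scene");W=manip.camera("wrist");st()
o=manip.get_obs();T=R.from_quat(o["ee_rot"]);h=T.apply([0,0,1]);h[2]=0;h/=np.linalg.norm(h);l=np.array([-h[1],h[0],0]);p=np.array(o["position"])
for off in(.0077,.0105):
    b=p-off*h-.002*l;z=.010+p[2]-.0694
    for n,c in(("S",S),("W",W)):print(off,n,proj(c,[b[0],b[1],z]).round(1),proj(c,[b[0],b[1],z+.17]).round(1))
for n,c in(("S",S),("W",W)):
    d=manip.outline_of(c,"tube_1")[0]["mask"]
    if n=="S": d=d&(np.arange(512)>293)[None]
    ys,xs=np.nonzero(d);print(n,[(y,xs[ys==y].min(),xs[ys==y].max()) for y in (ys.min(),ys.min()+3,ys.min()+10,ys.max()-10,ys.max()-3,ys.max())])
E
```

```text
t 24.72 pos [ 0.5502 -0.2772  0.2554] z [ 0.583 -0.336 -0.74 ] y [ 0.493  0.87  -0.007] F [ 0.2  0.1 -0.7] g 0.167 q [-0.53 -0.29  0.75  2.16  0.72  0.57  0.84]
0.0077 S [296.  169.4] [302.  104.4]
0.0077 W [255.9 157. ] [252.4 560.8]
0.0105 S [294.9 169.6] [300.7 104.6]
0.0105 W [255.9 154.3] [252.3 565.9]Traceback (most recent call last):
  File "<stdin>", line 10, in <module>
    return umr_minimum(a, axis, None, out, keepdims, initial, where)
ValueError: zero-size array to reduction operation minimum which has no identity
```

jog_arm(translation=[[0,-1,-25],[0,-1,-55],[0,-1,-85],[0,-1,-110],[0,-1,-130],[0,-1,-148],[0,-1,-160],[0,-1,-162],[0,-1,-162]], turn=[0,0,0,0,0,0,0,0,0])

```text
clock: 25.52
position: [0.5496, -0.2774, 0.0916]
ee_rot: [0.236, 0.903, -0.095, 0.347]
ft_force: [0.1, -0.9, -0.6]
grip_width: 0.169
```

jog_arm(translation=[[0,0,0],[0,0,0],[0,0,0],[0,0,0]], turn=[0,0,0,0], grip=26)

```text
clock: 25.85
position: [0.5501, -0.2773, 0.0923]
ee_rot: [0.236, 0.903, -0.095, 0.347]
ft_force: [0.6, 0.3, 0.2]
grip_width: 0.308
```

```bash
python3 see.py; python3 - <<'E'
from sv import *
W=manip.camera("wrist");S=manip.camera("scene")
a=cv2.resize(W["frame"],(533,400));b=cv2.resize(S["frame"][110:260,180:340],(427,400))
cv2.imwrite("pics/m.png",cv2.resize(np.hstack([a,b])[:,:,::-1],(800,334)))
E
```

```text
t 25.85 pos [ 0.5501 -0.2773  0.0923] z [ 0.582 -0.335 -0.741] y [ 0.491  0.871 -0.008] F [0.6 0.3 0.2] g 0.308 q [-0.37  0.11  0.72  2.31  1.26  0.07  0.14]
[([293.0, 172.0, 297.0, 210.0], 0.55), ([223.0, 102.0, 232.0, 130.0], 0.45)]
stand [ 0.5345 -0.2463 -0.609 ] iou -0.0
{'A': [0.5637, -0.2411], 'B': [0.5397, -0.2755], 'C': [0.5293, -0.2171], 'D': [0.5053, -0.2515]}
```

View pics/m.png

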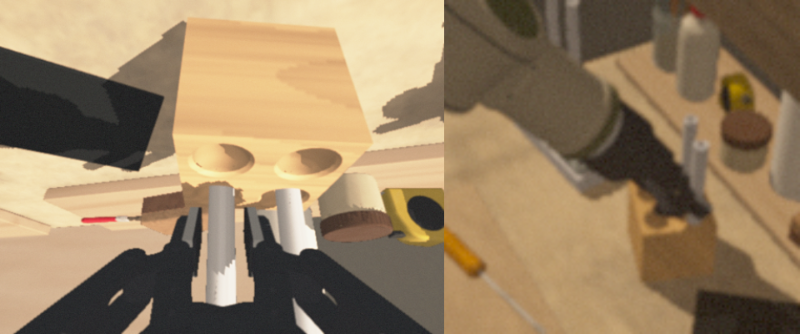

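jog_arm(translation=[[0,0,35],[0,0,75],[0,0,115],[5,20,125],[14,55,125],[23,93,125],[33,132,125],[43,171,125],[53,210,125],[63,250,125],[73,289,125],[82,325,125]], turn=[0,0,0,0,2,4,7,7,7,7,7,7], grip=28)

```text
clock: 27.1
position: [0.6317, 0.0489, 0.217]
ee_rot: [0.18, 0.915, -0.074, 0.352]
ft_force: [1.1, 0.2, -0.1]
grip_width: 0.327
```

jog_arm(translation=[[2,10,0],[4,20,0],[4,20,0],[4,20,0]], turn=[0,0,0,0])

```text
clock: 27.43
position: [0.6355, 0.0676, 0.2167]
ee_rot: [0.181, 0.915, -0.074, 0.352]
ft_force: [0.0, -0.5, -0.7]
grip_width: 0.33
```

```bash
python3 chk.py
```

```text
t 27.43 pos [0.6355 0.0676 0.2167] z [ 0.617 -0.263 -0.741] y [ 0.383  0.924 -0.009] F [ 0.  -0.5 -0.7] g 0.33 q [-0.38  0.05 -0.08  2.02  0.86  0.74  0.16]
h deg -23.127118196451597
pose [ 0.5952 -0.0012 -0.1583] n 6 med res 2.174749251167814
[]
T1 [0.6307 0.0691] long -0.005205884869823884 lat 0.0003028221748179121
T2 [0.6229 0.0197] long 0.006940564130231126 lat -0.048199381658503515
T3 [ 0.615  -0.0296] long 0.019087013130286046 lat -0.09670158549182502
T4 [ 0.6071 -0.079 ] long 0.031233462130341057 lat -0.14520378932514647
```

jog_arm(translation=[[2,1,-25],[2,1,-55],[2,1,-85],[2,1,-110],[2,1,-126],[2,1,-134],[2,1,-134],[2,1,-134]], turn=[0,0,0,0,0,0,0,0], grip=26)

```text
clock: 28.4
position: [0.6375, 0.0682, 0.0832]
ee_rot: [0.181, 0.915, -0.074, 0.352]
ft_force: [-0.1, 0.7, 0.4]
grip_width: 0.302
```

jog_arm(translation=[[0,0,-3],[0,0,-6],[0,0,-9],[0,0,-9]], turn=[0,0,0,0])

```text
clock: 28.73
position: [0.6379, 0.0683, 0.0745]
ee_rot: [0.181, 0.915, -0.074, 0.352]
ft_force: [0.4, -0.5, 0.6]
grip_width: 0.302
```

jog_arm(translation=[[0,0,-2],[0,0,-4],[0,0,-5],[0,0,-5]], turn=[0,0,0,0])

```text
clock: 29.07
position: [0.6382, 0.0683, 0.07]
ee_rot: [0.181, 0.915, -0.074, 0.353]
ft_force: [-2.0, -0.6, 6.3]
grip_width: 0.31
```

```bash
python3 -c "
from h import *
st()"
```

```text
t 29.07 pos [0.6382 0.0683 0.07  ] z [ 0.619 -0.263 -0.74 ] y [ 0.384  0.923 -0.008] F [-2.  -0.6  6.3] g 0.31 q [-0.42  0.28 -0.04  2.13  1.26  0.57 -0.33]
```

jog_arm(translation=[[0,0,-2],[0,0,-3],[0,0,-3]], turn=[0,0,0])

```text
clock: 29.32
position: [0.6385, 0.0684, 0.0676]
ee_rot: [0.181, 0.915, -0.074, 0.353]
ft_force: [-3.6, -0.6, 6.1]
grip_width: 0.31
```

jog_arm(translation=[[0,0,0],[0,0,0],[0,0,0],[0,0,0],[0,0,0]], turn=[0,0,0,0,0], grip=5)

```text
clock: 29.73
position: [0.6392, 0.0688, 0.0685]
ee_rot: [0.181, 0.915, -0.074, 0.354]
ft_force: [-1.5, -0.2, 6.1]
grip_width: 0.174
```

jog_arm(translation=[[0,0,3],[0,0,7],[0,0,12],[0,0,18],[0,0,25],[0,0,25]], turn=[0,0,0,0,0,0])

```text
clock: 30.23
position: [0.64, 0.0688, 0.0956]
ee_rot: [0.181, 0.914, -0.073, 0.355]
ft_force: [-0.8, -0.1, 1.1]
grip_width: 0.167
```

```bash
python3 see.py
```

```text
t 30.23 pos [0.64   0.0688 0.0956] z [ 0.623 -0.263 -0.737] y [ 0.384  0.923 -0.005] F [-0.8 -0.1  1.1] g 0.167 q [-0.41  0.24 -0.05  2.11  1.19  0.59 -0.24]
[([239.0, 112.0, 239.0, 144.0], 0.67), ([284.0, 164.0, 293.0, 199.0], 0.66), ([202.0, 133.0, 274.0, 200.0], 0.65), ([293.0, 170.0, 295.0, 210.0], 0.64), ([224.0, 94.0, 234.0, 133.0], 0.55), ([204.0, 141.0, 274.0, 190.0], 0.46), ([305.0, 162.0, 331.0, 188.0], 0.26)]
stand [ 0.5347 -0.246  -0.6056] iou 0.8627108784176847
{'A': [0.5639, -0.2406], 'B': [0.54, -0.2752], 'C': [0.5294, -0.2167], 'D': [0.5054, -0.2513]}
```

jog_arm(translation=[[0,0,20],[0,0,50],[0,0,90],[0,0,125],[-5,-15,150],[-16,-46,161],[-28,-82,161],[-41,-118,161],[-54,-154,161],[-67,-190,161],[-80,-227,161],[-92,-262,161]], turn=[0,0,0,0,-2,-5,-8,-11,-14,-17,-17,-17])

```text
clock: 31.38
position: [0.5466, -0.1946, 0.2547]
ee_rot: [0.314, 0.878, -0.125, 0.34]
ft_force: [0.6, -0.7, -1.2]
grip_width: 0.172
```

jog_arm(translation=[[-6,-18,0],[-9,-28,0],[-9,-28,0],[-9,-28,0]], turn=[0,0,0,0])

```text
clock: 31.72
position: [0.5375, -0.2227, 0.2547]
ee_rot: [0.315, 0.877, -0.125, 0.34]
ft_force: [0.2, 0.3, -0.1]
grip_width: 0.169
```

```bash
python3 see.py; python3 - <<'E'
from sv import *
o=manip.get_obs();T=R.from_quat(o["ee_rot"]);h=T.apply([0,0,1]);h[2]=0;h/=np.linalg.norm(h);l=np.array([-h[1],h[0],0]);p=np.array(o["position"])
b=p-.0095*h-.0025*l;print(b)
S=manip.camera("scene");print(proj(S,[b[0],b[1],.198]),proj(S,[b[0],b[1],.368]))
E
```

```text
t 31.72 pos [ 0.5375 -0.2227  0.2547] z [ 0.517 -0.433 -0.738] y [ 0.637  0.771 -0.006] F [ 0.2  0.3 -0.1] g 0.169 q [-0.14 -0.21  0.19  2.17  0.76  0.69  0.46]
[([272.0, 98.0, 282.0, 160.0], 0.89), ([292.0, 170.0, 298.0, 210.0], 0.68), ([203.0, 131.0, 279.0, 193.0], 0.55), ([286.0, 161.0, 295.0, 198.0], 0.51), ([236.0, 119.0, 239.0, 143.0], 0.48)]
stand [ 0.5344 -0.2462 -0.6054] iou 0.8560650029019152
{'A': [0.5636, -0.2409], 'B': [0.5397, -0.2754], 'C': [0.5291, -0.217], 'D': [0.5052, -0.2515]}
[ 0.52933473 -0.21717743  0.254673  ]
[273.91617009 159.44425714] [276.69589782  94.85148682]
```

jog_arm(translation=[[0,0,-25],[0,0,-55],[0,0,-85],[0,0,-110],[0,0,-130],[0,0,-148],[0,0,-160],[0,0,-163],[0,0,-163]], turn=[0,0,0,0,0,0,0,0,0])

```text
clock: 32.67
position: [0.5381, -0.2207, 0.0907]
ee_rot: [0.313, 0.878, -0.125, 0.339]
ft_force: [-1.0, -0.2, -0.9]
grip_width: 0.163
```

jog_arm(translation=[[0,0,0],[0,0,0],[0,0,0],[0,0,0]], turn=[0,0,0,0], grip=28)

```text
clock: 33.0
position: [0.5386, -0.2207, 0.0916]
ee_rot: [0.313, 0.878, -0.125, 0.34]
ft_force: [0.7, 0.3, -0.1]
grip_width: 0.327
```

```bash
python3 see.py;python3 - <<'E'
from h import *
S=manip.camera("scene")
for n,q in dict(A=(.5639,-.2409),B=(.54,-.2753),C=(.5294,-.217)).items():print(n,proj(S,[*q,.18]).round(),proj(S,[*q,.08]).round())
E
```

```text
t 33.0 pos [ 0.5386 -0.2207  0.0916] z [ 0.518 -0.432 -0.738] y [ 0.634  0.773 -0.007] F [ 0.7  0.3 -0.1] g 0.327 q [-0.09  0.07  0.17  2.33  1.33  0.4  -0.21]
[([293.0, 174.0, 298.0, 211.0], 0.61), ([286.0, 162.0, 295.0, 198.0], 0.59), ([235.0, 108.0, 239.0, 140.0], 0.51), ([269.0, 166.0, 276.0, 202.0], 0.49)]
stand [ 0.5354 -0.2453 -0.6151] iou 0.7786214953271028
{'A': [0.5646, -0.2403], 'B': [0.5404, -0.2746], 'C': [0.5303, -0.216], 'D': [0.5061, -0.2504]}
A [291. 164.] [289. 194.]
B [295. 175.] [292. 206.]
C [274. 165.] [272. 196.]
```

jog_arm(translation=[[0,0,35],[0,0,75],[0,0,115],[8,20,125],[20,52,125],[33,88,125],[47,124,125],[60,158,125],[74,193,125],[86,225,125],[91,238,125],[91,238,125]], turn=[0,0,0,2,4,7,7,7,7,7,7,7])

```text
clock: 34.2
position: [0.6302, 0.0218, 0.2157]
ee_rot: [0.256, 0.897, -0.103, 0.346]
ft_force: [-1.1, 0.1, 0.5]
grip_width: 0.325
```

```bash
python3 chk.py
```

```text
t 34.2 pos [0.6302 0.0218 0.2157] z [ 0.568 -0.362 -0.739] y [ 0.531  0.848 -0.007] F [-1.1  0.1  0.5] g 0.325 q [-0.33  0.07 -0.1   2.01  0.88  0.83  0.05]
h deg -32.729861966647164
pose [ 0.5954 -0.0008 -0.1486] n 6 med res 1.9209598992333428
[]
T1 [0.6302 0.0698] long -0.02692011351438992 lat 0.04327924932547399
T2 [0.6228 0.0203] long -0.006409183096564268 lat -0.0023201117818388507
T3 [ 0.6154 -0.0291] long 0.014101747321261383 lat -0.04791947288915169
T4 [ 0.608  -0.0786] long 0.034612677739087036 lat -0.09351883399646452
```

jog_arm(translation=[[0,-3,0],[0,-3,0],[0,-3,0],[0,-3,0]], turn=[0,0,0,0], grip=26)

```text
clock: 34.83
position: [0.6288, 0.0121, 0.2163]
ee_rot: [0.26, 0.895, -0.105, 0.346]
ft_force: [-0.1, 0.2, -0.2]
grip_width: 0.305
```

```bash
python3 chk.py
```

```text
t 34.83 pos [0.6288 0.0121 0.2163] z [ 0.566 -0.367 -0.738] y [ 0.538  0.843 -0.007] F [-0.1  0.2 -0.2] g 0.305 q [-0.32  0.06 -0.09  2.02  0.88  0.82  0.05]
h deg -32.97850622511516
pose [ 0.5963 -0.0015 -0.1729] n 8 med res 3.8919722776490624
[('port_1', [0.6, 5.5]), ('port_1', [-4.2, -1.0]), ('tube_1', [9.5, -45.9]), ('manifold', [-38.4, -63.3])]
T1 [0.6329 0.0682] long -0.02699870434196559 lat 0.0491340851795739
T2 [0.6243 0.019 ] long -0.007406565350449364 lat 0.0031324755366808534
T3 [ 0.6157 -0.0303] long 0.012185573641066764 lat -0.04286913410621225
T4 [ 0.6071 -0.0795] long 0.03177771263258298 lat -0.08887074374910528
```

jog_arm(translation=[[1,5,0],[1,5,-25],[1,5,-55],[1,5,-85],[1,5,-110],[1,5,-126],[1,5,-133],[1,5,-133],[1,5,-133]], turn=[0,0,0,0,0,0,0,0,0])

```text
clock: 35.88
position: [0.6302, 0.0179, 0.0837]
ee_rot: [0.259, 0.895, -0.105, 0.346]
ft_force: [0.2, 0.7, 0.4]
grip_width: 0.303
```

```bash
python3 - <<'E'
from h import *
st()
W=manip.camera("wrist")
cv2.imwrite("pics/n.png",cv2.resize(W["frame"][:,:,::-1],(640,480)))
E
```

```text
t 35.88 pos [0.6302 0.0179 0.0837] z [ 0.566 -0.367 -0.738] y [ 0.537  0.844 -0.008] F [0.2 0.7 0.4] g 0.303 q [-0.36  0.27 -0.07  2.11  1.18  0.68 -0.34]
```

View pics/n.png

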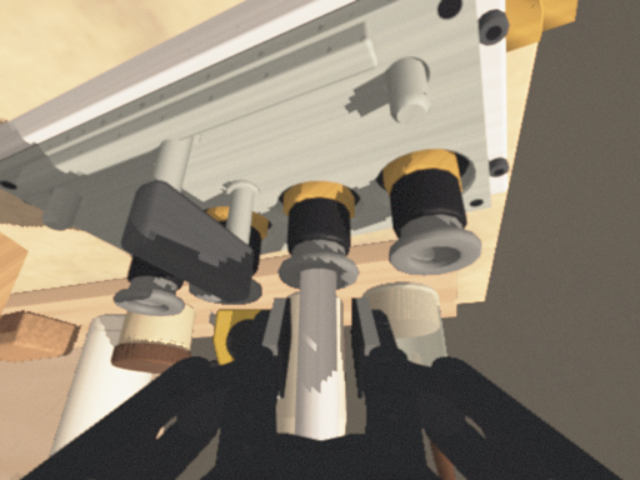

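jog_arm(translation=[[0,0,-3],[0,0,-6],[0,0,-9],[0,0,-9]], turn=[0,0,0,0])

```text
clock: 36.27
position: [0.6305, 0.018, 0.0751]
ee_rot: [0.26, 0.895, -0.104, 0.347]
ft_force: [0.1, -0.5, -1.2]
grip_width: 0.302
```

jog_arm(translation=[[0,0,-2],[0,0,-4],[0,0,-5],[0,0,-5]], turn=[0,0,0,0])

```text
clock: 36.6
position: [0.6307, 0.0179, 0.0705]
ee_rot: [0.26, 0.895, -0.104, 0.347]
ft_force: [-3.2, 0.1, 6.5]
grip_width: 0.305
```

jog_arm(translation=[[0,0,-2],[0,0,-3],[0,0,-3]], turn=[0,0,0])

```text
clock: 36.85
position: [0.6309, 0.0179, 0.0679]
ee_rot: [0.26, 0.895, -0.104, 0.348]
ft_force: [-3.3, 0.6, 6.3]
grip_width: 0.304
```

jog_arm(translation=[[0,0,0],[0,0,0],[0,0,0],[0,0,0],[0,0,0]], turn=[0,0,0,0,0], grip=5)

```text
clock: 37.27
position: [0.6316, 0.0182, 0.0688]
ee_rot: [0.26, 0.895, -0.104, 0.348]
ft_force: [-2.2, 1.2, 7.1]
grip_width: 0.165
```

jog_arm(translation=[[0,0,3],[0,0,7],[0,0,12],[0,0,18],[0,0,25],[0,0,25]], turn=[0,0,0,0,0,0])

```text
clock: 37.77
position: [0.6324, 0.0181, 0.0959]
ee_rot: [0.26, 0.894, -0.104, 0.349]
ft_force: [-3.9, 0.0, 2.4]
grip_width: 0.166
```

```bash
python3 see.py
```

```text
t 37.77 pos [0.6324 0.0181 0.0959] z [ 0.571 -0.367 -0.735] y [ 0.537  0.843 -0.004] F [-3.9  0.   2.4] g 0.166 q [-0.35  0.25 -0.07  2.1   1.16  0.69 -0.31]
[([234.0, 98.0, 239.0, 143.0], 0.75), ([286.0, 161.0, 295.0, 199.0], 0.72), ([292.0, 173.0, 295.0, 211.0], 0.61), ([266.0, 165.0, 276.0, 200.0], 0.46)]
stand [ 0.5353 -0.2452 -0.6083] iou 0.8069970845481049
{'A': [0.5645, -0.2399], 'B': [0.5405, -0.2744], 'C': [0.53, -0.2159], 'D': [0.506, -0.2504]}
```

jog_arm(translation=[[0,0,20],[0,0,50],[0,0,90],[0,0,125],[-6,-14,150],[-18,-42,162],[-34,-76,162],[-48,-110,162],[-62,-144,162],[-77,-178,162],[-92,-212,162],[-105,-244,162]], turn=[0,0,0,0,1,2,3,3,3,3,3,3])

```text
clock: 38.92
position: [0.5257, -0.2278, 0.2566]
ee_rot: [0.237, 0.901, -0.095, 0.352]
ft_force: [0.8, -0.5, -0.9]
grip_width: 0.169
```

jog_arm(translation=[[-7,-16,0],[-12,-27,0],[-12,-27,0],[-12,-27,0],[-12,-27,0]], turn=[0,0,0,0,0])

```text
clock: 39.33
position: [0.5141, -0.2539, 0.2566]
ee_rot: [0.236, 0.901, -0.095, 0.352]
ft_force: [0.7, 0.3, -0.0]
grip_width: 0.17
```

```bash
python3 see.py; python3 - <<'E'
from sv import *
o=manip.get_obs();T=R.from_quat(o["ee_rot"]);h=T.apply([0,0,1]);h[2]=0;h/=np.linalg.norm(h);l=np.array([-h[1],h[0],0]);p=np.array(o["position"])
b=p-.009*h-.003*l;print(b)
S=manip.camera("scene");print(proj(S,[b[0],b[1],.198]),proj(S,[b[0],b[1],.368]))
E
```

```text
t 39.33 pos [ 0.5141 -0.2539  0.2566] z [ 0.589 -0.337 -0.735] y [ 0.492  0.871 -0.004] F [ 0.7  0.3 -0. ] g 0.17 q [-0.12 -0.31  0.35  2.23  0.58  0.54  0.91]
[([273.0, 102.0, 284.0, 172.0], 0.98), ([292.0, 173.0, 294.0, 209.0], 0.74), ([268.0, 163.0, 277.0, 200.0], 0.56), ([287.0, 162.0, 294.0, 196.0], 0.54), ([200.0, 131.0, 271.0, 197.0], 0.52)]
stand [ 0.5352 -0.2459 -0.6045] iou 0.8186046511627907
{'A': [0.5644, -0.2406], 'B': [0.5405, -0.2751], 'C': [0.5298, -0.2167], 'D': [0.5059, -0.2513]}
[ 0.5048626  -0.251976    0.25648356]
[277.14046665 171.27194756] [280.49068248 105.87853561]
```

jog_arm(translation=[[0,0,-25],[0,0,-55],[0,0,-85],[0,0,-110],[0,0,-130],[0,0,-148],[0,0,-160],[0,0,-164],[0,0,-164]], turn=[0,0,0,0,0,0,0,0,0])

```text
clock: 40.28
position: [0.5134, -0.2532, 0.0902]
ee_rot: [0.235, 0.902, -0.095, 0.35]
ft_force: [-1.0, -0.5, -0.6]
grip_width: 0.165
```

jog_arm(translation=[[0,0,0],[0,0,0],[0,0,0],[0,0,0]], turn=[0,0,0,0], grip=26)

```text
clock: 40.62
position: [0.5139, -0.2531, 0.091]
ee_rot: [0.235, 0.902, -0.094, 0.351]
ft_force: [0.7, -1.1, 0.4]
grip_width: 0.304
```

```bash
python3 see.py
```

```text
t 40.62 pos [ 0.5139 -0.2531  0.091 ] z [ 0.588 -0.335 -0.736] y [ 0.49   0.872 -0.005] F [ 0.7 -1.1  0.4] g 0.304 q [ 0.09  0.01  0.19  2.39  1.53  0.16 -0.13]
[([293.0, 172.0, 297.0, 211.0], 0.77), ([285.0, 163.0, 292.0, 198.0], 0.65), ([272.0, 176.0, 281.0, 212.0], 0.54), ([267.0, 164.0, 277.0, 190.0], 0.53)]
stand [ 0.5348 -0.2476 -0.6599] iou 0.6193282262816735
{'A': [0.5643, -0.2439], 'B': [0.5385, -0.2771], 'C': [0.5311, -0.2182], 'D': [0.5053, -0.2514]}
```

```bash
cat > mt.py <<'E'
from sv import *
def rectfit(c,label,hx,hy,z0,z1,x0):
    M=manip.outline_of(c,label)[0]["mask"]
    def hull(p):
        k,s=np.cos(p[2]),np.sin(p[2]);pts=[proj(c,[p[0]+k*x-s*y,p[1]+s*x+k*y,z]) for x in(-hx,hx) for y in(-hy,hy) for z in(z0,z1)]
        im=np.zeros(M.shape,np.uint8);cv2.fillConvexPoly(im,cv2.convexHull(np.round(np.array(pts)*16).astype(np.int32)),1,shift=4);return im>0
    b=None
    for dy in(0,-.3,.3):
        x=np.array(x0)+[0,0,dy];r=minimize(lambda p:-(hull(p)&M).sum()/(hull(p)|M).sum(),x,method="Nelder-Mead",options=dict(initial_simplex=[x,x+[.015,0,0],x+[0,.015,0],x+[0,0,.15]]))
        if b is None or r.fun<b.fun:b=r
    print(label,np.round(b.x,4),"iou",round(-b.fun,3));return b.x
E
python3 - <<'E'
from mt import *
S=manip.camera("scene");D=manip.camera("side")
for c in(S,D):
    try: rectfit(c,"mat",.065,.112,0,.003,(.461,-.429,-.3))
    except Exception as e: print(e)
    print([np.round(d["at"],1).tolist() for d in manip.pinpoint(c,"mat")])
    print([(d["extent"],d["confidence"]) for d in manip.outline_of(c,"mat")])
E
```

```text
mat [ 0.4649 -0.4281 -0.9322] iou 0.974
[[314.7, 282.4], [315.1, 186.7]]
[([279.6, 240.4, 345.9, 329.4], 0.73)]
mat [ 0.5288 -0.4986 -0.7891] iou 0.16
[[277.3, 138.3]]
[([295.7, 148.5, 374.3, 168.4], 0.89)]
```

jog_arm(translation=[[0,0,35],[0,0,75],[0,0,115],[6,20,125],[16,55,125],[26,92,125],[37,130,125],[47,168,125],[57,206,125],[66,240,120],[70,255,100],[70,255,80]], turn=[0,0,0,3,6,9,13,17,21.3,21.3,21.3,21.3], grip=34)

```text
clock: 42.17
position: [0.5818, -0.0095, 0.1848]
ee_rot: [0.063, 0.929, -0.028, 0.364]
ft_force: [2.2, -0.9, 1.0]
grip_width: 0.399
```

jog_arm(translation=[[0,0,-15],[0,0,-30],[0,0,-40],[0,0,-40],[0,0,-40]], turn=[0,0,0,0,0])

```text
clock: 42.58
position: [0.5815, -0.0097, 0.1443]
ee_rot: [0.063, 0.929, -0.028, 0.364]
ft_force: [0.5, 0.6, -0.1]
grip_width: 0.401
```

```bash
python3 chk.py; python3 - <<'E'
from mt import *
W=manip.camera("wrist");S=manip.camera("scene");st()
print("grip",[(np.round(d["at"],1).tolist(),d["confidence"],atz(W,d["at"],.072).round(4).tolist()) for d in manip.pinpoint(W,"plate_grip")])
o=manip.get_obs();T=R.from_quat(o["ee_rot"]);p=np.array(o["position"])
im=W["frame"].copy()
for y in(-.017,.017,0):
    u=proj(W,p+T.apply([0,y,0]));cv2.circle(im,tuple(int(round(v)) for v in u),2,(255,0,0),-1)
b=S["frame"][70:230,130:300]
cv2.imwrite("pics/o.png",cv2.resize(np.hstack([cv2.resize(im,(533,400)),cv2.resize(b,(425,400))])[:,:,::-1],(800,334)))
E
```

```text
t 42.58 pos [ 0.5815 -0.0097  0.1443] z [ 0.672 -0.098 -0.734] y [ 0.138  0.99  -0.006] F [ 0.5  0.6 -0.1] g 0.401 q [-0.09 -0.06 -0.1   2.32  0.93  0.28  0.41]
h deg -8.257926121417144
pose [ 0.5937 -0.002  -0.1253] n 6 med res 1.4755888299740934
[('port_1', [4.5, 0.9])]
T1 [0.6268 0.0695] long 0.03305488880796804 lat 0.08474719698322337
T2 [0.6206 0.0198] long 0.03399836989430296 lat 0.0347560993413459
T3 [ 0.6143 -0.0298] long 0.034941850980638005 lat -0.015234998300531577
T4 [ 0.6081 -0.0794] long 0.03588533206697293 lat -0.06522609594240907
t 42.98 pos [ 0.582  -0.0094  0.1453] z [ 0.674 -0.097 -0.733] y [ 0.138  0.99  -0.005] F [ 0.9 -0.4 -0.1] g 0.398 q [-0.09 -0.06 -0.1   2.32  0.93  0.28  0.41]
grip [([271.9, 131.3], 0.6, [0.5686, 0.0006, 0.072])]
```

View pics/o.png

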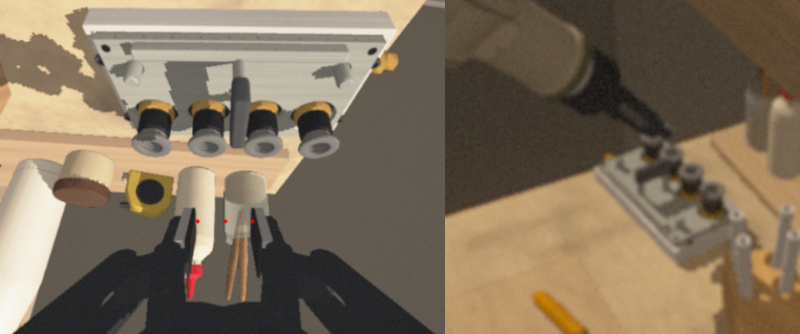

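jog_arm(translation=[[1,6,0],[2,11,-10],[2,11,-30],[2,11,-50],[2,11,-68],[2,11,-80],[2,11,-87],[2,11,-87],[2,11,-87]], turn=[0,0,0,0,0,0,0,0,0])

```text
clock: 43.78
position: [0.5838, 0.0015, 0.0579]
ee_rot: [0.063, 0.929, -0.028, 0.364]
ft_force: [0.3, -0.8, 0.7]
grip_width: 0.398
```

```bash
python3 -c "
from h import *
st();W=manip.camera('wrist');S=manip.camera('scene');st()
cv2.imwrite('pics/p.png',cv2.resize(np.hstack([cv2.resize(W['frame'],(533,400)),cv2.resize(S['frame'][70:230,130:300],(425,400))])[:,:,::-1],(800,334)))"
```

```text
t 43.78 pos [0.5838 0.0015 0.0579] z [ 0.673 -0.098 -0.733] y [ 0.138  0.99  -0.005] F [ 0.3 -0.8  0.7] g 0.398 q [-0.08  0.14 -0.15  2.36  1.84  0.28 -0.53]
t 43.88 pos [0.5844 0.0016 0.0591] z [ 0.674 -0.097 -0.732] y [ 0.138  0.99  -0.005] F [0.4 0.3 0.1] g 0.397 q [-0.08  0.14 -0.15  2.36  1.84  0.28 -0.53]
```

View pics/p.png

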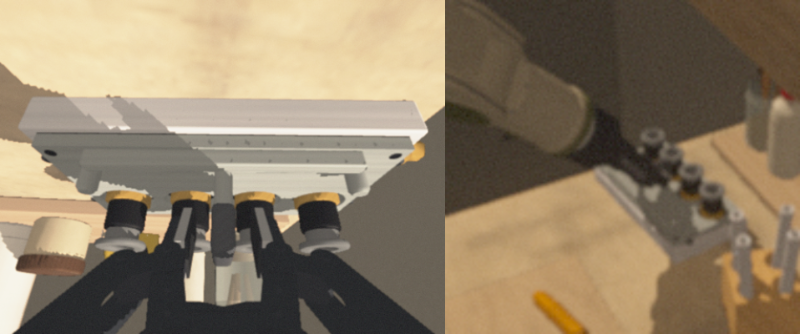

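jog_arm(translation=[[0,0,0],[0,0,0],[0,0,0],[0,0,0],[0,0,0],[0,0,0],[0,0,0]], turn=[0,0,0,0,0,0,0], grip=2, grip_force=90)

```text
clock: 44.47
position: [0.5851, 0.0016, 0.0604]
ee_rot: [0.064, 0.928, -0.027, 0.366]
ft_force: [-3.4, 0.1, 6.4]
grip_width: 0.124
```

jog_arm(translation=[[0,0,2],[0,0,4],[0,0,6],[0,0,8],[0,0,10],[0,0,10]], turn=[0,0,0,0,0,0])

```text
clock: 44.97
position: [0.5851, 0.0016, 0.0707]
ee_rot: [0.064, 0.928, -0.027, 0.366]
ft_force: [-0.5, -0.2, -4.6]
grip_width: 0.125
```

```bash
python3 -c "
from h import *
st()"
```

```text
t 44.97 pos [0.5851 0.0016 0.0707] z [ 0.676 -0.097 -0.73 ] y [ 0.139  0.99  -0.004] F [-0.5 -0.2 -4.6] g 0.125 q [-0.09  0.11 -0.14  2.36  1.74  0.27 -0.43]
```

jog_arm(translation=[[0,0,5],[0,0,10],[0,0,15],[0,0,20],[0,0,26],[0,0,35],[0,0,55],[0,0,80],[0,0,110],[0,0,140],[0,0,165],[0,0,165]], turn=[0,0,0,0,0,0,0,0,0,0,0,0])

```text
clock: 45.97
position: [0.5875, 0.0025, 0.2435]
ee_rot: [0.064, 0.926, -0.026, 0.37]
ft_force: [2.3, 0.9, -4.1]
grip_width: 0.126
```

```bash
python3 - <<'E'
from mt import *
st();S=manip.camera("scene");D=manip.camera("side")
print("stand",[(d["extent"],d["confidence"]) for d in manip.outline_of(S,"stand")])
print("plate",[(d["extent"],d["confidence"]) for d in manip.outline_of(S,"plate")])
standfit(S);print("tubes",[(np.round(x["extent"],0).tolist(),round(x["confidence"],2)) for x in manip.outline_of(S,"tube_1")])
rectfit(S,"mat",.065,.112,0,.003,(.4649,-.4281,-.932))
E
```

```text
t 45.97 pos [0.5875 0.0025 0.2435] z [ 0.683 -0.095 -0.725] y [ 0.138  0.99  -0.001] F [ 2.3  0.9 -4.1] g 0.126 q [-0.15 -0.2  -0.07  2.21  0.53  0.47  0.81]
stand [([263.6, 192.0, 304.6, 235.5], 0.6)]
plate [([196.3, 85.6, 276.5, 132.8], 0.83), ([202.4, 132.2, 270.8, 196.9], 0.68), ([294.6, 178.1, 299.6, 209.4], 0.57)]
stand [ 0.5341 -0.2448 -0.6063] iou 0.7826844857640907
tubes [([291.0, 178.0, 299.0, 210.0], 0.74), ([285.0, 168.0, 299.0, 200.0], 0.61), ([263.0, 173.0, 273.0, 197.0], 0.6), ([270.0, 181.0, 277.0, 212.0], 0.51)]
mat [ 0.4646 -0.4278 -0.9319] iou 0.976
```

```bash
python3 - <<'E'
from mt import *
S=manip.camera("scene");D=manip.camera("side");st()
print("stand",[(d["extent"],d["confidence"]) for d in manip.outline_of(S,"stand")])
standfit(S);print("tubes",[(np.round(x["extent"],0).tolist(),round(x["confidence"],2)) for x in manip.outline_of(S,"tube_1")])
print("side",[(d["extent"],d["confidence"]) for d in manip.outline_of(D,"stand")],[(np.round(x["extent"],0).tolist(),round(x["confidence"],2)) for x in manip.outline_of(D,"tube_1")])
save(S,"s9.png");save(D,"d9.png")
# brightness profile: white tube pixels around stand
f=S["frame"].astype(int);m=(f.min(2)>150)&(f.max(2)-f.min(2)<25);ys,xs=np.nonzero(m[150:225,255:310]);
for r in range(150,225,6):print(r,"".join("#" if v else "." for v in m[r,255:310]))
E
```

```text
t 46.42 pos [0.5846 0.0014 0.2342] z [ 0.674 -0.098 -0.732] y [ 0.139  0.99  -0.005] F [ 0.1 -0.2 -5.7] g 0.125 q [-0.15 -0.2  -0.07  2.22  0.54  0.47  0.8 ]
stand [([264.6, 191.6, 302.5, 237.9], 0.72)]
stand [ 0.5343 -0.2462 -0.6182] iou 0.7800466744457409
tubes [([293.0, 178.0, 300.0, 210.0], 0.6), ([288.0, 168.0, 294.0, 200.0], 0.59), ([270.0, 182.0, 275.0, 212.0], 0.45)]
side [] [([265.0, 138.0, 272.0, 154.0], 0.6), ([280.0, 140.0, 292.0, 157.0], 0.45)]
150 .......................................................
156 .......................................................
162 .......................................................
168 .......................................................
174 .......................................................
180 .......................................................
186 .......................................................
192 .......................................................
198 .......................................................
204 .......................................................
210 .......................................................
216 .......................................................
222 .......................................................
```

```bash
python3 - <<'E'
import cv2,numpy as np
g=cv2.imread("pics/s9.png");hsv=cv2.cvtColor(g,cv2.COLOR_BGR2HSV)
for r in range(156,216,2):
    print(r,"".join(("." if hsv[r,c,1]>75 else "#%"[int(hsv[r,c,2]<150)]) if hsv[r,c,2]>70 else " " for c in range(258,308)))
E
```

```text
156 ...............................................   
158 ................................................  
160  %%%%.............................................
162  %% ..............................................
164 %%%%..............................................
166      .%...........................................
168        %..........................#..#............
170          .%......................##%###...........
172 ......  %%%%###.................##%%%%#......... .
174 .....   %%%%%###................%%%%%%............
176 .       .%%%%%%%................%%%%%.............
178    %%%%%%%%%%%%%%..............%%%%%%.............
180 %%%%%%%%%%%%%%%%...............%%%%%%#####........
182 %%%%%%%%%%%%%%##%..............%%%%%###%%##.......
184 %%%%%%%%.%%%#%%###%............%%%%%###%%%........
186 %%%%......%%##%%##%...........%%%%%%%%%%%%........
188 .........%%%%%%%%%%...........%%%%%%%%%%%%........
190 ..........%%%%%%%%%...........%%%%%%%%%%%%........
192 ..........%%%%%%%%............%%%%%%%%%%%.........
194 ..........%%%%%%%%...........%%%%%%%%%%%%.........
196 ..........%%%%%%%%%...........%%%%%%%%%%%.........
198 ..........%%%%%%%%%.............%%%%%%%...........
200 .............%%%%%...............%%%%%%...........
202 .............%%%%%%..............%%%%%%...........
204 ..............%%%%%..............%%%%%%...........
206 .............%%%%%%..............%%%%%............
208 ..............%%%%%..............%%%%%............
210 .............%%%%%%................%..............
212 ..................%...............................
214 ..................................................
```

jog_arm(translation=[[0,0,6],[-3,-10,12],[-8,-30,12],[-15,-55,12],[-22,-82,12],[-31,-110,12],[-40,-140,12],[-50,-170,12],[-59,-200,12],[-68,-230,12],[-77,-260,12],[-86,-290,12]], turn=[0,0,-3,-6,-10,-13,-17,-21,-25,-29,-33,-37])

```text
clock: 47.67
position: [0.4985, -0.2898, 0.2483]
ee_rot: [0.357, 0.859, -0.142, 0.339]
ft_force: [0.8, -0.1, -5.2]
grip_width: 0.129
```

jog_arm(translation=[[-8,-25,0],[-16,-50,0],[-24,-75,0],[-30,-95,0],[-36,-112,0],[-38,-120,0],[-38,-120,0],[-38,-120,0],[-38,-120,0]], turn=[-2,-4,-6,-8,-8,-8,-8,-8,-8])

```text
clock: 48.42
position: [0.4612, -0.409, 0.2484]
ee_rot: [0.415, 0.832, -0.165, 0.328]
ft_force: [0.0, 0.8, -5.7]
grip_width: 0.126
```

```bash
python3 - <<'E'
from mt import *
S=manip.camera("scene");st()
o=manip.get_obs();z=R.from_quat(o["ee_rot"]).apply([0,0,1]);h=z[:2]/np.hypot(*z[:2]);a=np.degrees(np.arctan2(h[1],h[0]));l=np.array([-h[1],h[0]])
print("h",a,"plate",np.array(o["position"][:2])+.0108*h-.0015*l)
print([(np.round(d["at"],1).tolist(),round(d["confidence"],2)) for d in manip.pinpoint(S,"plate")],manip.outline_of(S,"plate")[0]["extent"])
z0=.024+o["position"][2]-.0598;rectfit(S,"plate",.056,.102,z0,z0+.008,(.465,-.428,-.93))
E
```

```text
t 48.47 pos [ 0.4613 -0.4088  0.2484] z [ 0.409 -0.548 -0.73 ] y [ 0.8    0.601 -0.003] F [ 0.9 -0.3 -4.3] g 0.127 q [ 0.25 -0.15  0.22  2.14  0.68  0.55  0.64]
h -53.267788930268644 plate [ 0.46652059 -0.41839721]
[([322.4, 215.7], 0.64)] [290.4, 180.0, 356.2, 260.9]
plate [ 0.4681 -0.4193 -0.9255] iou 0.683
```

jog_arm(translation=[[-1,-5,-10],[-2,-9,-30],[-2,-9,-55],[-2,-9,-80],[-2,-9,-105],[-2,-9,-130],[-2,-9,-150],[-2,-9,-168],[-2,-9,-182],[-2,-9,-192],[-2,-9,-198],[-2,-9,-198]], turn=[0,0,0,0,0,0,0,0,0,0,0,0])

```text
clock: 49.62
position: [0.4592, -0.4168, 0.0486]
ee_rot: [0.414, 0.833, -0.165, 0.327]
ft_force: [-0.6, 0.0, -5.4]
grip_width: 0.127
```

```bash
python3 - <<'E'
from mt import *
S=manip.camera("scene");st()
o=manip.get_obs();z=R.from_quat(o["ee_rot"]).apply([0,0,1]);h=z[:2]/np.hypot(*z[:2]);a=np.degrees(np.arctan2(h[1],h[0]));l=np.array([-h[1],h[0]])
print("h",a,"plate",np.array(o["position"][:2])+.0108*h-.0015*l)
z0=.024+o["position"][2]-.0598;print(z0);rectfit(S,"plate",.056,.102,z0,z0+.008,(.465,-.428,-.93))
E
```

```text
t 49.67 pos [ 0.4594 -0.4173  0.0496] z [ 0.409 -0.546 -0.731] y [ 0.799  0.602 -0.003] F [ 0.9 -0.9 -5.3] g 0.128 q [ 0.31  0.23  0.21  2.29  1.85  0.25 -0.63]
h -53.19135795754103 plate [ 0.46464088 -0.42686514]
0.013833007405730673
plate [ 0.4647 -0.4281 -0.9269] iou 0.692
```

Plate is centred over the mat (0.4647, −0.4275; yaw −53.1°). Lower gently until it sits.

jog_arm(translation=[[0,-1,-3],[0,-1,-6],[0,-1,-8],[0,-1,-9],[0,-1,-9]], turn=[0,0,0,0,0])

```text
clock: 50.13
position: [0.4598, -0.4187, 0.0417]
ee_rot: [0.415, 0.833, -0.165, 0.328]
ft_force: [-0.9, 0.0, -5.1]
grip_width: 0.124
```

jog_arm(translation=[[0,0,-1],[0,0,-2],[0,0,-2],[0,0,-2]], turn=[0,0,0,0])

```text
clock: 50.47
position: [0.4598, -0.4187, 0.0397]
ee_rot: [0.415, 0.833, -0.165, 0.328]
ft_force: [-1.1, 0.1, -5.4]
grip_width: 0.126
```

jog_arm(translation=[[0,0,-1],[0,0,-1],[0,0,-1]], turn=[0,0,0])

```text
clock: 50.72
position: [0.4602, -0.419, 0.0395]
ee_rot: [0.415, 0.832, -0.165, 0.329]
ft_force: [-3.6, 3.2, 3.6]
grip_width: 0.125
```

jog_arm(translation=[[0,0,-1],[0,0,-1],[0,0,-1]], turn=[0,0,0])

```text
clock: 50.97
position: [0.4606, -0.4195, 0.0395]
ee_rot: [0.415, 0.832, -0.165, 0.33]
ft_force: [-5.3, 5.2, 7.2]
grip_width: 0.125
```

jog_arm(translation=[[0,0,-1],[0,0,-1],[0,0,-1]], turn=[0,0,0])

```text
clock: 51.22
position: [0.461, -0.4199, 0.0395]
ee_rot: [0.415, 0.831, -0.166, 0.331]
ft_force: [-5.7, 5.8, 8.2]
grip_width: 0.122
```

jog_arm(translation=[[0,0,1],[0,0,1],[0,0,1],[0,0,1],[0,0,1],[0,0,1]], turn=[0,0,0,0,0,0], grip=36, grip_force=40)

```text
clock: 51.72
position: [0.461, -0.42, 0.0406]
ee_rot: [0.415, 0.831, -0.166, 0.331]
ft_force: [-0.8, -0.4, -0.5]
grip_width: 0.422
```

jog_arm(translation=[[0,0,10],[0,0,25],[0,0,50],[0,0,80],[0,0,115],[0,0,150],[-10,-8,180],[-15,-15,190],[-15,-15,190],[-15,-15,190]], turn=[0,0,0,0,0,0,0,0,0,0])

```text
clock: 52.55
position: [0.4467, -0.437, 0.2366]
ee_rot: [0.416, 0.83, -0.166, 0.334]
ft_force: [0.2, -1.0, 0.7]
grip_width: 0.421
```

```bash
python3 - <<'E'
from mt import *
S=manip.camera("scene");D=manip.camera("side");st()
rectfit(S,"plate",.056,.102,.003,.011,(.465,-.428,-.93))
standfit(S)
for n,q in dict(A=(.5639,-.2409),B=(.54,-.2753),C=(.5294,-.217),D=(.5054,-.2513)).items():print(n,proj(S,[*q,.18]).round(),proj(S,[*q,.08]).round())
print("tubes",[(np.round(x["extent"],0).tolist(),round(x["confidence"],2)) for x in manip.outline_of(S,"tube_1")])
for l in("filler_jar","screwdriver","cork_block","offcut"):print(l,[(np.round(d["at"],1).tolist(),round(d["confidence"],2)) for d in manip.pinpoint(S,l)[:1]])
save(S,"sf.png");save(D,"df.png")
cv2.imwrite("pics/q.png",np.vstack([cv2.resize(S["frame"][90:340,150:400],(560,560))[:,:,::-1]]))
a=cv2.resize(S["frame"][90:340,170:390],(440,500));b=cv2.resize(D["frame"][60:310,100:280],(360,500));cv2.imwrite("pics/q.png",np.hstack([a,b])[:,:,::-1])
E
```

```text
t 52.65 pos [ 0.4461 -0.4353  0.2314] z [ 0.413 -0.55  -0.726] y [ 0.8  0.6 -0. ] F [-0.   0.   0.3] g 0.424 q [ 0.27 -0.13  0.28  2.16  0.68  0.46  0.69]
plate [ 0.4678 -0.4297 -0.9335] iou 0.805
stand [ 0.5328 -0.2454 -0.6588] iou 0.5589622641509434
A [291. 164.] [289. 194.]
B [295. 175.] [292. 206.]
C [274. 165.] [272. 196.]
D [277. 177.] [275. 208.]
tubes [([271.0, 193.0, 274.0, 211.0], 0.54), ([265.0, 192.0, 300.0, 237.0], 0.2)]
filler_jar [([312.7, 185.1], 0.72)]
screwdriver [([199.6, 237.7], 0.72)]
cork_block [([355.1, 224.3], 0.72)]
offcut [([232.4, 289.5], 0.74)]
```

View pics/q.png

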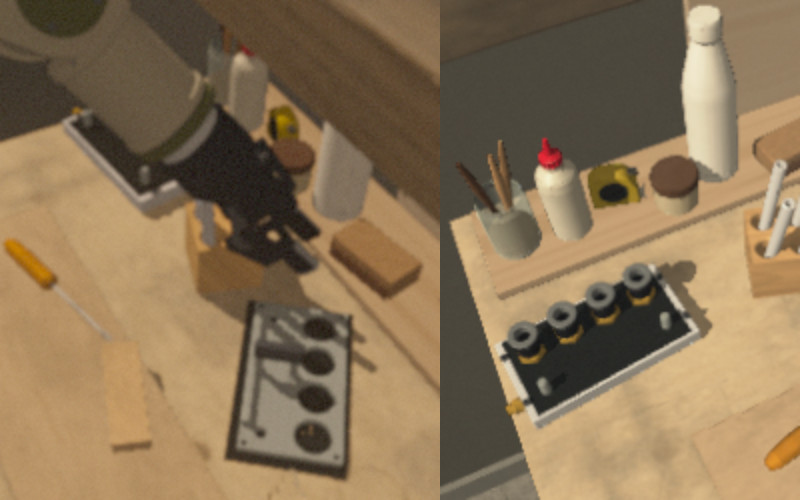

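jog_arm(translation=[[5,20,10],[20,50,15],[35,85,15],[50,120,15],[62,155,15],[72,190,15],[80,225,15],[86,260,15],[90,295,15],[92,330,15],[92,365,15],[92,400,15]], turn=[3,8,13,18,22,26,30,34,38,42,46,50])

```text
clock: 54.0
position: [0.5376, -0.033, 0.2441]
ee_rot: [0.023, 0.929, -0.01, 0.369]
ft_force: [1.7, 0.7, 0.3]
grip_width: 0.423
```

jog_arm(translation=[[-2,35,0],[-6,70,0],[-12,105,0],[-20,140,0],[-30,175,0],[-42,210,0],[-56,243,0],[-72,275,0],[-85,300,0],[-85,300,0]], turn=[4,8,12,16,20,24,28,32,34,34])

```text
clock: 54.83
position: [0.4504, 0.2709, 0.2439]
ee_rot: [-0.253, 0.894, 0.099, 0.355]
ft_force: [0.0, -0.1, 0.3]
grip_width: 0.424
```

```bash
python3 - <<'E'
from mt import *
S=manip.camera("scene");D=manip.camera("side");st()
rectfit(S,"plate",.056,.102,.003,.011,(.465,-.428,-.93));rectfit(D,"plate",.056,.102,.003,.011,(.465,-.428,-.93))
rectfit(S,"mat",.065,.112,0,.003,(.4649,-.4281,-.932))
standfit(S)
for n,c in(("S",S),("D",D)):
    print(n,[(np.round(x["extent"],0).tolist(),round(x["confidence"],2)) for x in manip.outline_of(c,"tube_1")])
    for k,q in dict(A=(.5639,-.2409),B=(.54,-.2753),C=(.5294,-.217),D=(.5054,-.2513)).items():print(k,proj(c,[*q,.18]).round(),proj(c,[*q,.08]).round())
save(S,"sg.png");save(D,"dg.png")
for f,x0,x1,y0,y1 in(("sg",258,308,156,216),("dg",240,300,120,190)):
    hsv=cv2.cvtColor(cv2.imread("pics/%s.png"%f),cv2.COLOR_BGR2HSV)
    for r in range(y0,y1,2):print(r,"".join("." if hsv[r,c,1]>70 else ("#" if hsv[r,c,2]>120 else "%") for c in range(x0,x1)))
E
```

```text
t 54.93 pos [0.4522 0.2674 0.2436] z [ 0.587  0.353 -0.728] y [-0.518  0.855 -0.003] F [-1.  -0.6 -1.2] g 0.421 q [-0.61 -0.38 -0.06  2.33  0.16  0.45  1.32]
plate [ 0.4684 -0.4287 -0.9303] iou 0.758
plate [ 0.4709 -0.4296 -0.9413] iou 0.758
mat [ 0.4654 -0.4276 -0.9276] iou 0.285
stand [ 0.5345 -0.2463 -0.6116] iou 0.7726218097447796
S [([235.0, 138.0, 242.0, 148.0], 0.73), ([266.0, 172.0, 272.0, 196.0], 0.67), ([290.0, 168.0, 298.0, 198.0], 0.66), ([271.0, 181.0, 278.0, 210.0], 0.64), ([293.0, 181.0, 299.0, 212.0], 0.45)]
A [291. 164.] [289. 194.]
B [295. 175.] [292. 206.]
C [274. 165.] [272. 196.]
D [277. 177.] [275. 208.]
D [([276.0, 158.0, 296.0, 188.0], 0.65), ([275.0, 141.0, 290.0, 173.0], 0.59), ([261.0, 157.0, 277.0, 188.0], 0.53), ([261.0, 140.0, 273.0, 174.0], 0.48)]
A [261. 143.] [260. 170.]
B [279. 141.] [277. 168.]
C [263. 157.] [262. 183.]
D [282. 155.] [279. 182.]
156 ..................................................
158 %%%...............................................
160 %%%%#.............................................
162 %%%%%.................................
[... 3017 characters left out ...]
...........######..##############...#######%.%%%%%
170 ....................######..#######.######...########..%%%%%
172 ...................######%.#######..#####...########...%%%%%
174 ...................#####...######...........#######...%%%%%%
176 ..........................#######..........#######%...%%%%%%
178 ..........................######..........#######%...%%%%%%%
180 .........................######..........#######.....%%%%%%%
182 ........................#######.........#######......%%%%%%%
184 .......................#######.........#######......%%%%%%%%
186 ......................#######..........####................%
188 ......................####..................................
```

```bash
python3 - <<'E'
from h import *
np.set_printoptions(suppress=True,precision=4)
S=manip.camera("scene");D=manip.camera("side")
Q=dict(A=((293.5,171),(272,142)),B=((298,182),(287,140.5)),D=((275,183.5),(293,160)),C=((269,172.5),(274,161.5)))
H=dict(A=(.5639,-.2409),B=(.54,-.2753),C=(.5294,-.217),D=(.5054,-.2513))
for k,(s,d) in Q.items():
    p=tri([(S,s),(D,d)]);v=p[:2]-np.array(H[k]);print(k,p,"res",proj(S,p)-s,"shift from hole axis",v,"dir",np.degrees(np.arctan2(v[1],v[0])),"lean",np.degrees(np.arctan2(np.hypot(*v),p[2]-.045)))
E
```

```text
A [ 0.549  -0.2625  0.1794] res [-0.0687  0.0737] shift from hole axis [-0.0149 -0.0216] dir -124.66268413118736 lean 11.041851602030055
B [ 0.5313 -0.2933  0.1765] res [-0.0404  0.0425] shift from hole axis [-0.0087 -0.018 ] dir -115.86876294243902 lean 8.665381370183688
D [ 0.4839 -0.2635  0.178 ] res [-1.1445  1.1163] shift from hole axis [-0.0215 -0.0122] dir -150.47857960618367 lean 10.515048734410243
C [ 0.5043 -0.227   0.1788] res [-0.0298  0.0301] shift from hole axis [-0.0251 -0.01  ] dir -158.2791910592361 lean 11.428276719198125
```

```bash
python3 -c "
from h import *
st();print(manip.hand_in())"
```

```text
t 55.33 pos [0.4528 0.2665 0.2441] z [ 0.588  0.353 -0.728] y [-0.516  0.856 -0.002] F [-0.1  0.4 -0.1] g 0.425 q [-0.61 -0.38 -0.06  2.33  0.16  0.45  1.32]
the job is handed in; nothing more can be done
None
```

I released all four tubes, in the order 4, 3, 1, 2, and dropped each one into its own hole of the stand. I then lifted the clamp plate straight up and laid it flat and right way up on the mat. The job was handed in at 55 s with the arm clear of everything; `hand_in` reports no verdict.

**Slanting the fingers:** the moves only turn the tool about the vertical. I got the 42° slant by driving up against a joint limit, where the tool tilted, and later moves kept that tilt.

**Last checks:**
- **Plate:** it lies about 3–6 mm from the mat's centre and within about 1° of its long direction. The outline match behind this was only fair (overlap about 0.76).
- **Tubes:** all four are fully down, with their tops at about 0.178 m, one to a hole. They lean about 9–11°, roughly what the play in the holes allows. They stood straighter just after I released them, and I do not know what tipped them.
- **Stand:** it is still where it was at the start, to within a few millimetres.
- **Other things on the bench:** their pixel positions are within about 5 pixels of the start, which is about the networks' scatter.
- **Forces:** the largest I read was about 12 N. I saw no contact with the lamp, but I only estimated its height (about 0.63 m) from the pictures.

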